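# Set the drinks tray

## Robot

A 7-joint arm with a two-finger parallel gripper is mounted at the origin on the work surface. World frame = base frame: x ahead of the robot, y to its left, z up, the work surface at z = 0. Lengths are in m, angles in rad, forces in N, time in s.
With the tool pointing down it reaches from about 0.425 to 0.95 m from the base axis. Payload 4.7 kg.
Tool frame: the origin (TCP) lies at the very end of the fingers, on their centre line; the grasp point (between the pads) lies 19 mm behind it; z points along the fingers, x is the direction in which the jaws open and shut, and the axes are right-handed (so a half turn about z gives the same grasp; the last joint's range is limited). The gripper opens to 87 mm and grips with 3 to 60 N. Pads are 19 mm wide; open, the fingers measure 117 mm over their backs; the gripper's body (75 mm by 190 mm) begins 51 mm behind the grasp point.
Start: joints at [1.119, 0.469, -0.049, 1.532, 0.024, 1.141, -0.082], TCP at [0.277, -0.616, 0.223] pointing down, gripper open.
Joint ranges: [-2.59, 2.59], [-0.33, 1.99], [-1.39, 1.29], [0.1, 2.45], [-1.04, 4.18], [0.21, 1.99], [-2.66, 2.66]. Speed limits (rad/s): [2.57, 2.57, 3.14, 3.14, 3.14, 3.14, 3.14].

## Interface

Orientations are given as a unit quaternion [w, x, y, z].
In Python, from bench import observe, get_image, camera_params, sign_off, spot_in gives the robot as it stands. The module is installed in compiled form; this text tells all that it offers.
- The arm moves only by the shell command python3 -m jog 'ROWS' [FORCE]. ROWS is JSON, a list of rows, each a list of 3 entries, a list of its own where there are three numbers: the shift along the tool's x, y, z in mm, then the turn, a rotation vector about the tool's x, y, z in degrees, then the opening in per cent of the stroke, from 0 (shut) to 100 (fully open). In form: [[[tx, ty, tz], [wx, wy, wz], fingers], ...]. A call has 1 to 10 rows; each row shifts and turns the commanded pose from where the row before left it, along the tool's axes as they then stand; what a row does not reach is not made up. A row lasts 1/8 s, in which the tool goes at most 62.5 mm and 10.7 degrees, less where a joint would pass 70% of its speed; a pose out of reach is approached as far as the arm can. A call with a gripper value outside its range is refused whole. The fingers move at their own pace and stop on an object; FORCE is the grip in N (left out, the last holds). Time passes only in rows, so rows that do not move let the fingers close. It gives the time, the measured TCP pose, the force and the opening at its end, in the units of the state.
- observe(): the state, without advancing time (a new reading comes with each control period).
- get_image(name): name is "scene" or "top"; returns the picture (400x640x3 uint8, red, green, blue); there is no depth.
- camera_params(name): a dict with "vertical_fov" (degrees; the focal length in pixels is half the picture's height over the tangent of half this angle, whatever the lens; pixels are square), "cx", "cy" (the principal point, pixels), "k1" (the pictures are not rectified: a ray, as slopes to the right and down, at radius r is drawn at 1 + k1 r^2 times it, then the intrinsics apply), "R" (3x3) and "t" (3): a world point X has camera coordinates R X + t. Camera axes: x right, y down, z forward; pixel columns grow to the right and rows downward; lengths in m; the calibration is good to about 2 mm. A picture is of the moment at which its call begins. camera_params takes no time and is no camera call.
- sign_off(): hands the job in, once; it reports no verdict.
Trained networks look in the newest picture that a camera, given by its name, has taken for a name from the list of things; names that differ only in an ending like _2 or _b are one class to them, and where a whole thing is asked for, a point or a joint stands for the part that bears it (a point fixed in the world has none). Each returns a list of dicts, best first, with "p" (0 to 1); they miss things now and then, are a little off and sometimes report something else, mostly with a low value. They report only what shows in the picture. A call takes as long as a camera call.
- spot_in(camera, name): "xyz" ([x, y, z] in m, in the coordinates of the camera as it stood for that picture, good to about 4 mm: the middle of the surface that is visible of it).
The state is a dict: "t": time; "joint_pos": joint angles; "joint_vel": joint speeds; "joint_efforts": joint torques, N m; "eef_pos": TCP position; "orientation": TCP orientation; "contact_force": force on the tool from outside, world axes, zero at the start; "torque": the same for the moment, N m; "width": finger opening in m.
Only numpy, scipy, OpenCV 4.12 (cv2) and the standard library are available. Lean on these libraries where they do the work, as an engineer would, in place of code of your own. Each camera call takes 0.05 s, during which the arm holds its last target.

## Task

Set out the grey tray for a guest: stand the decanter in the middle of the square cork mat with its stopper fully home in the neck, the crystal tumbler in the middle of the round coaster, the closed dropper bottle on the tray midway between the two, and the steel jigger on the tray straight in front of the dropper bottle (on the long side nearest the robot, square to the row). Stand everything upright, put the glass down gently without dropping or tipping it, and leave the highball glass and the olive jar where they are.

Things in the scene. Friction and masses are not known exactly. Their poses are not given: they have to be found in the camera images.
- decanter: Empty clear-glass decanter, 200 mm high, unstoppered. Round body 82 mm in diameter up to 104 mm, sloping shoulder to 134 mm, then a straight neck, 38 mm outside and 28 mm inside, from 138 mm to the open mouth at 200 mm: hold it by the neck. About 0.5 to 0.7 kg. Origin: centre of its underside, z up.
- stopper: The decanter's clear-glass stopper, 48 mm high, standing on its plug: plug 24 mm long, 19 mm in diameter at its flat foot, 23 mm under the head; round head 38 to 42 mm in diameter from 24 to 40 mm up, then domed. Home: the head rests on the rim of the decanter's mouth, its origin 176 mm above the decanter's. 80 g. Origin: centre of the plug's foot, z up.
- tumbler: Heavy cut-crystal tumbler, clear glass, thick base and walls (5.5 mm), straight sides, 64 mm outside diameter, 84 mm high; wider and lower than the highball glass. 0.22 to 0.37 kg. Origin: centre of its underside, z up.
- dropper_bottle: Small closed dropper bottle: amber glass body 33 mm in diameter up to 58 mm, shoulder, ribbed black collar 21 mm in diameter from 67 to 83 mm, black rubber bulb 15 mm in diameter to the top at 105 mm. 70 g. Origin: centre of its underside, z up.
- jigger: Double-ended steel spirit measure, 76 mm high: lower cup 37 mm across at the foot, waist 18 mm at 33 mm up, upper cup nearly straight, 37 mm in diameter at 42 mm up to 41 mm at the rim. About 0.09 to 0.14 kg. Origin: centre of its underside, z up.
- tray: Pewter-grey plastic tray, fixed, 230 mm (x) by 340 mm (y), grip lips at its short ends. Rim 20 mm high, 5 mm thick. Origin: centre of its underside, floor 5 mm above it; +x points away from the robot (within 15 degrees of world x), so its front long side is at -x. The cork mats' centres lie at tray x = +25, y = +100 and -100 mm; which is on which side changes.
- square_mat: Square cork mat, 110 by 110 mm and 6 mm thick, fixed on the tray's floor at one end of the tray. Origin: centre of its underside (its top is 6 mm higher), z up.
- round_mat: Round cork coaster, 92 mm in diameter and 6 mm thick, fixed on the tray's floor at the other end of the tray. Origin: centre of its underside (its top is 6 mm higher), z up.
- highball: Bystander: thin-walled clear highball glass, 51 to 56 mm in diameter, 112 mm high. It stands at random among the things on the black rubber bar mat (4 mm thick; three things across and two deep, neighbours 95 mm or more apart, centre to centre). Origin: centre of its underside, z up.
- olive_jar: Bystander: green glass jar with a steel screw lid, 71 mm in diameter, 88 mm high, standing behind the tray and the bar mat. Origin: centre of its underside, z up.

How it is judged:
At the end, for the whole second after the job is handed in: All upright and at rest: decanter and tumbler within 14 mm of their mats' centres; stopper home (6 mm, 8 mm sideways); dropper bottle within 18 mm of midway between the mats; jigger in front, tray x -95 to -10 mm and |y| < 20 mm; highball glass and olive jar within 30 mm of their starts (horizontal distance between decanter and square_mat below 0.014 m and z of decanter in the frame of square_mat between 0.003 and 0.011 m and angle between each of decanter, tumbler, dropper_bottle, jigger's own z axis and vertical below 0.1 rad and horizontal distance between tumbler and round_mat below 0.014 m and z of tumbler in the frame of round_mat between 0.003 and 0.011 m and x of dropper_bottle in the frame of tray between 0.007 and 0.043 m and y of dropper_bottle in the frame of tray between -0.018 and 0.018 m and z of dropper_bottle in the frame of tray between 0.002 and 0.01 m and x of jigger in the frame of tray between -0.095 and -0.01 m and y of jigger in the frame of tray between -0.02 and 0.02 m and z of jigger in the frame of tray between 0.002 and 0.01 m and horizontal distance between stopper and decanter below 0.008 m and z of stopper in the frame of decanter between 0.17 and 0.182 m and angle between stopper's own z axis and vertical below 0.15 rad and linear speed of each of decanter, stopper, tumbler, dropper_bottle, jigger below 0.02 m/s and distance of each of highball, olive_jar from where it was at the start of the episode below 0.03 m and angle between each of highball, olive_jar's own z axis and vertical below 0.2 rad); the robot touches nothing.
It fails at once if the highball glass or the olive jar is shifted by more than 30 mm or tipped (distance of any of highball, olive_jar from where it was at the start of the episode above 0.03 m or angle between any of highball, olive_jar's own z axis and vertical above 0.35 rad).
It fails at once if the decanter is dropped (falls freely from more than about 30 mm) or tipped over (leans more than 45 degrees) (angle between decanter's own z axis and vertical above 0.785 rad or (linear speed of decanter above 0.8 m/s and contact force between decanter and the fingers below 0.01 N)).
It fails at once if the tumbler is dropped (falls freely from more than about 30 mm) or tipped over (leans more than 45 degrees) (angle between tumbler's own z axis and vertical above 0.785 rad or (linear speed of tumbler above 0.8 m/s and contact force between tumbler and the fingers below 0.01 N)).
It fails at once if the dropper bottle is dropped (falls freely from more than about 30 mm) or tipped over (leans more than 45 degrees) (angle between dropper_bottle's own z axis and vertical above 0.785 rad or (linear speed of dropper_bottle above 0.8 m/s and contact force between dropper_bottle and the fingers below 0.01 N)).
It fails at once if the stopper is dropped (falls freely from more than about 30 mm) or tipped over (leans more than 45 degrees) (angle between stopper's own z axis and vertical above 0.785 rad or (linear speed of stopper above 0.8 m/s and contact force between stopper and the fingers below 0.01 N)).
It also fails if it takes over 136 s, if anything falls off the work surface, if the arm or the gripper's body presses on something with over 40 N, if the wrist force passes 120 N, or if a joint passes its speed limit or range.

## Working session

There is one attempt and no reset: what is moved stays moved. The work goes in short steps, Python scripts to look and compute and a shell command to move; the robot and the scene stay as the last step left them, time stands still between calls to the robot, and variables do not carry over. Pictures are saved under pics/ and viewed, and the job is handed in when it is done.

```bash
mkdir -p pics
python3 - <<'E'
from bench import *
import cv2
for n in("scene","top"):
    im=get_image(n); cv2.imwrite(f"pics/{n}0.png",im[:,:,::-1]); p=camera_params(n); print(n,p)
o=observe(); print({k:o[k] for k in("t","eef_pos","orientation","contact_force","width")})
E
```

```text
scene {'vertical_fov': 51.56425237756787, 'cx': 317.3754759988089, 'cy': 198.22943057984557, 'k1': -0.052563139831624764, 'R': array([[-0.29156136,  0.95637047, -0.01864124],
       [ 0.68106353,  0.19386771, -0.70609332],
       [-0.67167287, -0.2185654 , -0.70787338]]), 't': array([ 0.15633977, -0.41196786,  1.39922407])}
top {'vertical_fov': 54.749934145550256, 'cx': 322.89847913542377, 'cy': 200.95825511448965, 'k1': -0.03757324052202547, 'R': array([[-0.0020636 , -0.99956611, -0.02938239],
       [-0.99628361,  0.00458514, -0.08601133],
       [ 0.08610873,  0.0290957 , -0.9958608 ]]), 't': array([0.0149466 , 0.59394067, 0.82074139])}
{'t': 0.1, 'eef_pos': array([ 0.2767189 , -0.61508378,  0.2216119 ]), 'orientation': array([-4.41702531e-04,  8.39721400e-01, -5.43016753e-01, -7.62115785e-04]), 'contact_force': array([-0.05098713,  0.0426966 , -0.46638105]), 'width': 0.0868759346793466}
```

View pics/scene0.png

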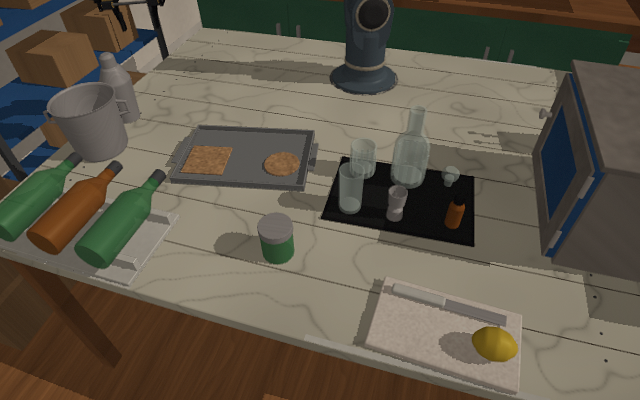

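View pics/top0.png

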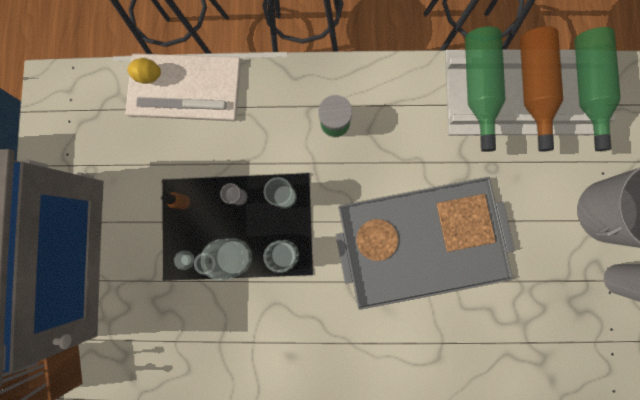

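```bash
cat > h.py <<'E'
from bench import *
import numpy as np, cv2
from scipy.spatial.transform import Rotation as Ro
def K(n):
    p=camera_params(n); f=200/np.tan(np.radians(p["vertical_fov"]/2)); return p,f
def proj(n,X):
    p,f=K(n); c=np.atleast_2d(X)@p["R"].T+p["t"]; s=c[:,:2]/c[:,2:]; r2=(s**2).sum(1,keepdims=True)
    return s*(1+p["k1"]*r2)*f+[p["cx"],p["cy"]]
def atz(n,uv,z):
    p,f=K(n); d=(np.atleast_2d(uv)-[p["cx"],p["cy"]])/f; s=d.copy()
    for _ in range(20): s=d/(1+p["k1"]*(s**2).sum(1,keepdims=True))
    ray=np.c_[s,np.ones(len(s))]@p["R"]; C=-p["R"].T@p["t"]
    return C+ray*((z-C[2])/ray[:,2])[:,None]
def spot(n,name):
    p=camera_params(n); return [(round(d["p"],2),np.round(p["R"].T@(np.array(d["xyz"])-p["t"]),4)) for d in spot_in(n,name)]
E
python3 - <<'E'
from h import *
for n in("scene","top"):
    for o in "decanter stopper tumbler dropper_bottle jigger tray square_mat round_mat highball olive_jar".split():
        print(n,o,[ (a,b.tolist()) for a,b in spot(n,o)[:3]])
E
```

```text
scene decanter [(0.55, [0.4948, 0.2096, 0.1086]), (0.48, [0.4788, 0.313, 0.0482])]
scene stopper [(0.77, [0.4785, 0.3144, 0.0439])]
scene tumbler [(0.74, [0.4974, 0.1088, 0.0674])]
scene dropper_bottle [(0.93, [0.6049, 0.332, 0.06])]
scene jigger [(0.62, [0.6161, 0.2067, 0.0569])]
scene tray [(0.7, [0.4904, -0.1975, 0.0017])]
scene square_mat [(0.71, [0.5534, -0.2972, 0.0103])]
scene round_mat [(0.87, [0.5114, -0.1041, 0.011]), (0.58, [0.5539, -0.2996, 0.0115]), (0.46, [0.4931, 0.2124, 0.1121])]
scene highball [(0.68, [0.6295, 0.1032, 0.0824])]
scene olive_jar [(0.67, [0.7965, -0.0089, 0.0824])]
top decanter [(0.83, [0.4762, 0.1939, 0.1299])]
top stopper [(0.74, [0.4667, 0.3089, 0.0491])]
top tumbler [(0.6, [0.4747, 0.1059, 0.0369])]
top dropper_bottle [(0.91, [0.5886, 0.3233, 0.0691])]
top jigger [(0.88, [0.6082, 0.2038, 0.0487])]
top tray [(0.74, [0.4797, -0.1969, 0.002]), (0.34, [0.4747, 0.1083, 0.0389])]
top square_mat [(0.76, [0.5455, -0.3047, 0.0152]), (0.64, [0.4738, 0.1106, 0.0393])]
top round_mat [(0.82, [0.5102, -0.1039, 0.0154])]
top highball [(0.76, [0.6066, 0.1046, 0.0588]), (0.64, [0.4746, 0.1064, 0.0408])]
top olive_jar [(0.67, [0.7673, -0.0144, 0.088])]
```

Run:
```python
from h import *
a=cv2.imread("pics/top0.png"); b=cv2.imread("pics/scene0.png")
c=cv2.resize(a[165:290,155:320],None,fx=4.8,fy=4.8,interpolation=cv2.INTER_CUBIC);cv2.imwrite("pics/topc.png",cv2.convertScaleAbs(c,alpha=1.5,beta=10))
c=cv2.resize(b[95:250,315:480],None,fx=3.8,fy=3.8,interpolation=cv2.INTER_CUBIC);cv2.imwrite("pics/scenec.png",cv2.convertScaleAbs(c,alpha=1.5,beta=10))
# mats
for n,im in(("top",a),("scene",b)):
    hsv=cv2.cvtColor(im,cv2.COLOR_BGR2HSV)
    m=((hsv[...,0]<20)&(hsv[...,1]>70)&(hsv[...,2]>60)).astype(np.uint8)
    lim={"top":(slice(170,310),slice(340,510)),"scene":(slice(120,190),slice(170,320))}[n]
    mm=np.zeros_like(m); mm[lim]=m[lim]; mm=cv2.morphologyEx(mm,cv2.MORPH_CLOSE,np.ones((5,5)))
    k,l,st,ce=cv2.connectedComponentsWithStats(mm)
    for i in range(1,k):
        if st[i,4]>100:
            pts=np.argwhere(l==i)[:,::-1].astype(float)
            X=atz(n,pts,0.011); 
            r=cv2.minAreaRect((X[:,:2]*1000).astype(np.float32))
            print(n,st[i],X[:,:2].mean(0), r)
```

```text
top [ 436  194   60   58 2518] [ 0.54666358 -0.30146195] ((547.0350952148438, -301.46417236328125), (110.36767578125, 111.43245697021484), 10.588353157043457)
top [ 356  219   42   42 1383] [ 0.50952633 -0.10531447] ((509.6145935058594, -104.66506958007812), (90.30268096923828, 90.11189270019531), 89.49774932861328)
scene [ 180  145   53   30 1165] [ 0.55263582 -0.29987327] ((550.4995727539062, -300.6536865234375), (114.6116943359375, 112.12944793701172), 11.003565788269043)
scene [264 152  36  24 691] [ 0.51429449 -0.10369328] ((512.7423706054688, -104.20596313476562), (91.76118469238281, 91.56088256835938), 15.71532917022705)
```

View pics/topc.png

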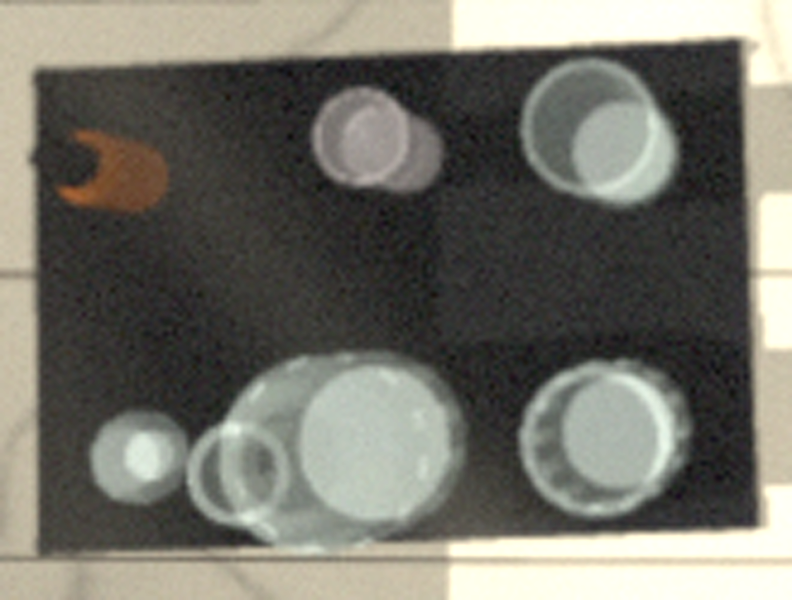

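View pics/scenec.png

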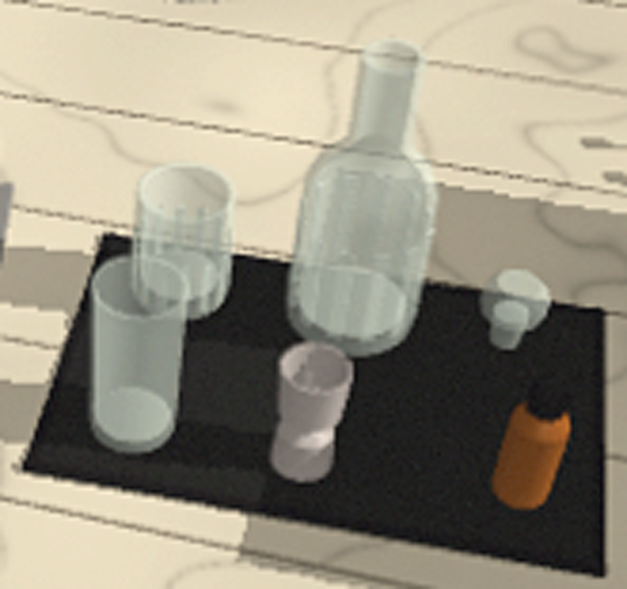

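```bash
cat > m.py <<'E'
from h import *
T=lambda U,V:[(U+.5)/4.8-.5+155,(V+.5)/4.8-.5+165]
S=lambda U,V:[(U+.5)/3.8-.5+315,(V+.5)/3.8-.5+95]
L=[("tumbler","top",T(597,438),.088),("tumbler","scene",S(186,192),.088),
("dec mouth","top",T(239,475),.204),("dec mouth","scene",S(392,55),.204),
("stopper","top",T(139,457),.036),("stopper","scene",S(516,300),.036),("stop foot","scene",S(506,343),.004),
("jigger","top",T(361,137),.08),("jigger","scene",S(315,365),.08),
("dropper foot","scene",S(523,493),.004),
("highball","top",T(588,127),.116),("highball","scene",S(140,273),.116)]
for a,n,uv,z in L: print(a,n,np.round(uv,1),np.round(atz(n,uv,z)[0],4))
E
python3 m.py
python3 - <<'E'
from m import *
# overlays of predicted silhouettes
obj={"tumbler":((.478,.108),[(.032,0),(.032,.084)]),"dec":((.481,.2035),[(.041,0),(.041,.104),(.019,.138),(.019,.2)]),
"stop":((.473,.310),[(.0095,0),(.0115,.024),(.021,.032)]),"jig":((.611,.205),[(.0185,0),(.0205,.076)]),"drop":((.599,.328),[(.0165,0),(.0165,.058),(.0105,.075),(.0075,.105)])}
t=np.linspace(0,2*np.pi,60)
for n,f,o in(("top",4.8,(155,165)),("scene",3.8,(315,95))):
    im=cv2.imread(f"pics/{n}c.png")
    for k,((x,y),cs) in obj.items():
        for r,z in cs:
            X=np.c_[x+r*np.cos(t),y+r*np.sin(t),0*t+z+.004]
            uv=((proj(n,X)-o+.5)*f-.5).round().astype(np.int32)
            cv2.polylines(im,[uv],True,(0,255,255),1)
    cv2.imwrite(f"pics/{n}ov.png",im)
E
```

```text
tumbler top [279.  255.9] [0.478  0.0999 0.088 ]
tumbler scene [363.6 145.2] [0.4804 0.1007 0.088 ]
dec mouth top [204.4 263.6] [0.471  0.2128 0.204 ]
dec mouth scene [417.8 109.1] [0.4729 0.2119 0.204 ]
stopper top [183.6 259.8] [0.4662 0.3158 0.036 ]
stopper scene [450.4 173.6] [0.4655 0.3145 0.036 ]
stop foot scene [447.8 184.9] [0.4713 0.315  0.004 ]
jigger top [229.8 193.1] [0.6065 0.2045 0.08  ]
jigger scene [397.5 190.7] [0.606  0.2036 0.08  ]
dropper foot scene [452.3 224.4] [0.5996 0.3348 0.004 ]
highball top [277.1 191.1] [0.6062 0.1005 0.116 ]
highball scene [351.5 166.5] [0.5965 0.0978 0.116 ]
tumbler top [279.  255.9] [0.478  0.0999 0.088 ]
tumbler scene [363.6 145.2] [0.4804 0.1007 0.088 ]
dec mouth top [204.4 263.6] [0.471  0.2128 0.204 ]
dec mouth scene [417.8 109.1] [0.4729 0.2119 0.204 ]
stopper top [183.6 259.8] [0.4662 0.3158 0.036 ]
stopper scene [450.4 173.6] [0.4655 0.3145 0.036 ]
stop foot scene [447.8 184.9] [0.4713 0.315  0.004 ]
jigger top [229.8 193.1] [0.6065 0.2045 0.08  ]
jigger scene [397.5 190.7] [0.606  0.2036 0.08  ]
dropper foot scene [452.3 224.4] [0.5996 0.3348 0.004 ]
highball top [277.1 191.1] [0.6062 0.1005 0.116 ]
highball scene [351.5 166.5] [0.5965 0.0978 0.116 ]
```

View pics/topov.png

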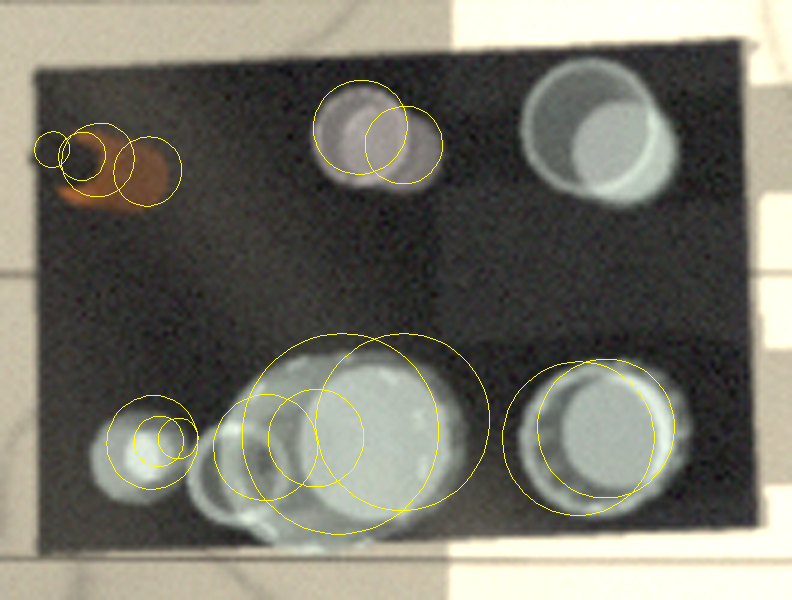

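View pics/sceneov.png

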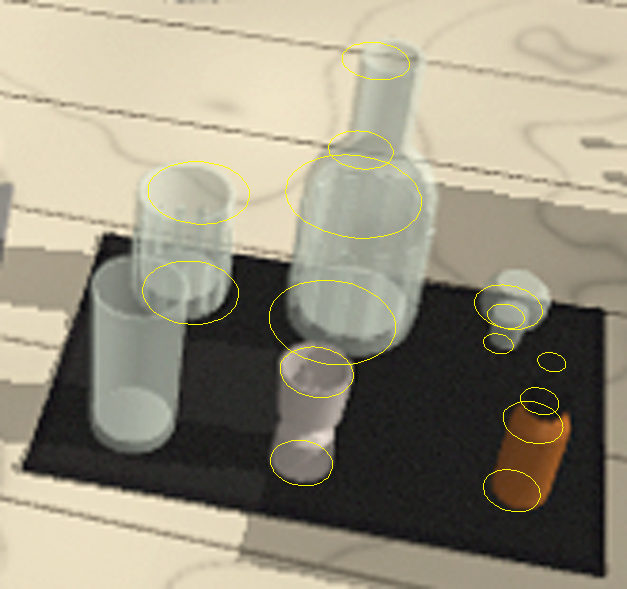

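```bash
cat > ov.py <<'E'
from h import *
obj={"tumbler":((.479,.1005),[(.032,0),(.032,.084)]),"dec":((.473,.2124),[(.041,0),(.041,.104),(.019,.138),(.019,.2)]),
"stop":((.468,.315),[(.0095,0),(.0115,.024),(.021,.032)]),"jig":((.606,.204),[(.0185,0),(.0205,.076)]),"drop":((.596,.335),[(.0165,0),(.0165,.058),(.0105,.075),(.0075,.105)])}
t=np.linspace(0,2*np.pi,60)
for n,f,o in(("top",4.8,(155,165)),("scene",3.8,(315,95))):
    im=cv2.imread(f"pics/{n}c.png")
    for k,((x,y),cs) in obj.items():
        for r,z in cs:
            X=np.c_[x+r*np.cos(t),y+r*np.sin(t),0*t+z+.004]
            uv=((proj(n,X)-o+.5)*f-.5).round().astype(np.int32)
            cv2.polylines(im,[uv],True,(0,255,255),1)
    cv2.imwrite(f"pics/{n}ov2.png",im)
E
python3 ov.py
```

```text
(no output)
```

View pics/topov2.png

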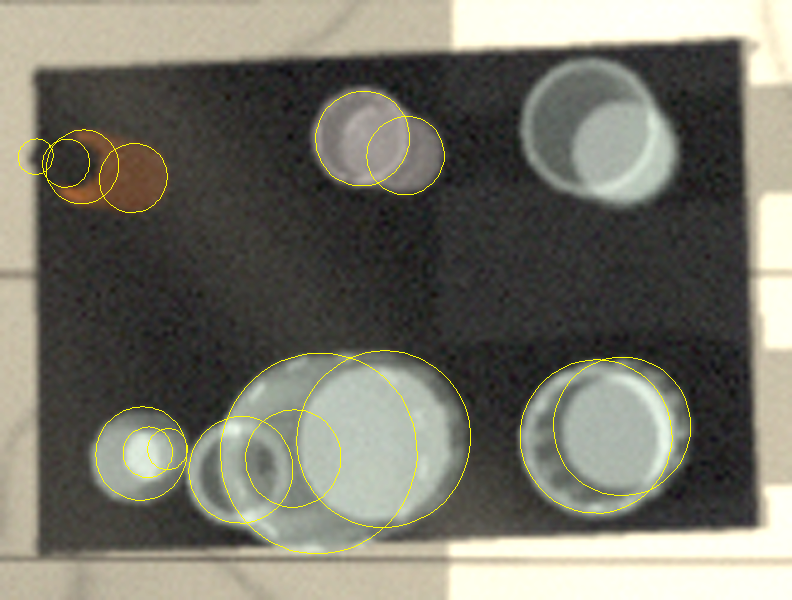

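View pics/sceneov2.png

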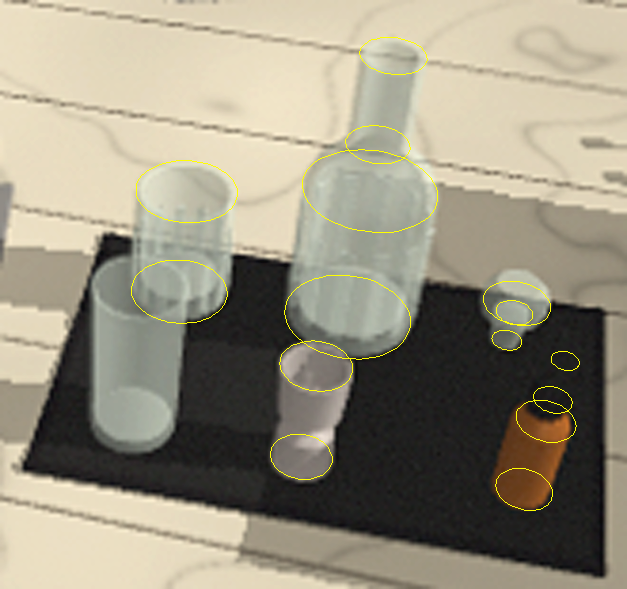

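```bash
cat > st.py <<'E'
from h import *
import sys
def tgt(x,y,z,yaw=10.7):
    o=observe(); q=o["orientation"]; R=Ro.from_quat([q[1],q[2],q[3],q[0]])
    d=R.inv().apply((np.array([x,y,z])-o["eef_pos"])*1000)
    c,s=np.cos(np.radians(yaw)),np.sin(np.radians(yaw))
    Rt=Ro.from_matrix(np.array([[c,s,0],[s,-c,0],[0,0,-1]]))
    w=(R.inv()*Rt).as_rotvec(degrees=True)
    print("t",round(o["t"],2),"pos",o["eef_pos"].round(4),"F",o["contact_force"].round(1),"w",round(o["width"]*1000,1),"shift",d.round(1),"turn",w.round(2))
if __name__=="__main__": tgt(*map(float,sys.argv[1:]))
E
python3 -m jog '[[[0,0,-50],[0,0,-9.5],100],[[0,0,-50],[0,0,-9.5],100],[[0,0,0],[0,0,-9.5],100],[[0,0,0],[0,0,-9.5],100],[[0,0,0],[0,0,-9.5],100],[[0,0,0],[0,0,-9.5],100],[[0,0,0],[0,0,-9.5],100],[[0,0,0],[0,0,-9.5],100],[[0,0,0],[0,0,0],100]]'
python3 st.py .472 .2115 .26
```

```text
t: 2.22
eef_pos: [0.2768, -0.6156, 0.3225]
orientation: [-0.0, 0.996, 0.088, 0.0]
contact_force: [0.4, 0.3, -0.5]
width: 0.0871
t 2.23 pos [ 0.2768 -0.6156  0.3225] F [ 0.4  0.3 -0.5] w 87.1 shift [ 337.2 -780.    62.7] turn [-0.01 -0.02 -0.6 ]
```

```bash
python3 -m jog '[[[30,-50,0],[0,0,-0.6],100],[[40,-45,0],[0,0,0],100],[[40,-45,0],[0,0,0],100],[[40,-45,0],[0,0,0],100],[[40,-45,0],[0,0,0],100],[[40,-45,0],[0,0,0],100],[[40,-45,0],[0,0,0],100],[[40,-45,0],[0,0,0],100],[[20,-55,0],[0,0,0],100],[[0,-60,0],[0,0,0],100]]'
python3 -m jog '[[[0,-60,0],[0,0,0],100],[[0,-60,0],[0,0,0],100],[[0,-60,0],[0,0,0],100],[[0,-60,0],[0,0,0],100],[[0,-50,0],[0,0,0],100],[[0,0,0],[0,0,0],100]]'
python3 st.py .472 .2115 .26
```

```text
t: 3.48
eef_pos: [0.5124, -0.08, 0.3225]
orientation: [-0.001, 0.996, 0.093, 0.001]
contact_force: [-0.6, 0.1, 0.0]
width: 0.0871
t: 4.22
eef_pos: [0.4552, 0.2071, 0.3231]
orientation: [-0.001, 0.995, 0.097, 0.0]
contact_force: [0.8, -1.4, -0.3]
width: 0.0869
t 4.22 pos [0.4552 0.2071 0.3231] F [ 0.8 -1.4 -0.3] w 86.9 shift [17.3 -0.9 63.2] turn [-0.11 -0.05  0.47]
```

```bash
python3 -m jog '[[[17,-1,0],[0,0,0.5],100],[[0,0,30],[0,0,0],100],[[0,0,30],[0,0,0],100],[[0,0,0],[0,0,0],100]]'
python3 st.py .472 .2115 .155
python3 - <<'E'
from h import *
for n in("scene","top"):
    im=get_image(n)[:,:,::-1]; im=im[60:260,300:500] if n=="scene" else im[130:330,110:310]
    cv2.imwrite(f"pics/{n}1.png",cv2.resize(im,None,fx=2.9,fy=2.9,interpolation=cv2.INTER_CUBIC))
E
```

```text
t: 4.72
eef_pos: [0.474, 0.2041, 0.2604]
orientation: [0.001, 0.996, 0.088, -0.002]
contact_force: [-0.1, -0.7, -0.1]
width: 0.087
t 4.72 pos [0.474  0.2041 0.2604] F [-0.1 -0.7 -0.1] w 87.0 shift [ -0.2  -7.7 105.4] turn [ 0.06  0.27 -0.63]
```

View pics/scene1.png

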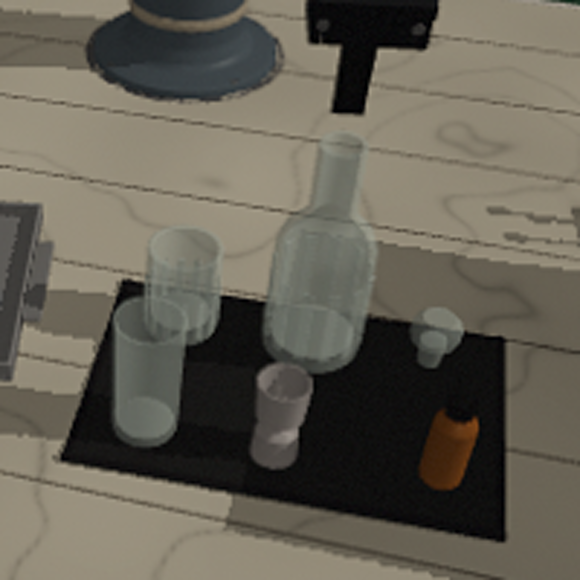

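View pics/top1.png

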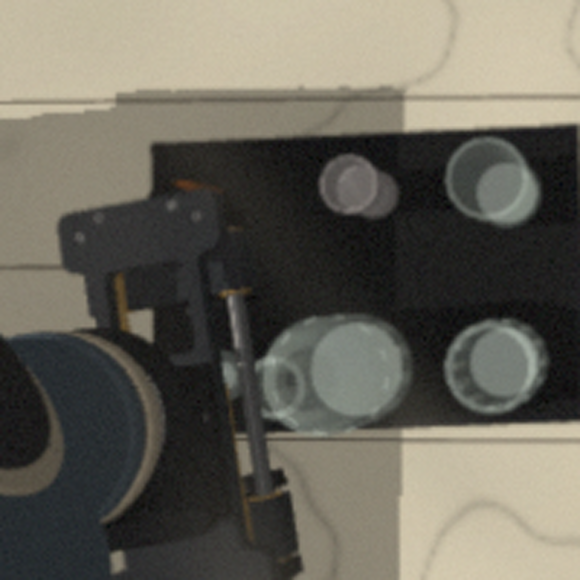

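Run:
```python
from h import *
c=np.array([.474,.2041,.2604]);x=np.array([.9835,.181,0]);y=np.array([.181,-.9835,0])
for a in(.0435,.0585):
  for b in(-.0095,.0095):
    print(a,b,((proj("scene",c+a*x+b*y)-[300,60])*2.9).round(0))
```

```text
0.0435 -0.0095 [[360. 107.]]
0.0435 0.0095 [[332. 106.]]
0.0585 -0.0095 [[362. 119.]]
0.0585 0.0095 [[333. 117.]]
```

```bash
python3 -m jog '[[[0,-8,0],[0,0,-0.6],100],[[0,0,35],[0,0,0],100],[[0,0,35],[0,0,0],100],[[0,0,35],[0,0,0],100],[[0,0,0],[0,0,0],100],[[0,0,0],[0,0,0],100]]' 25
python3 st.py .472 .2115 .155
python3 - <<'E'
from h import *
for n in("scene","top"):
    im=get_image(n)[:,:,::-1]; im=im[60:260,300:500] if n=="scene" else im[130:330,110:310]
    cv2.imwrite(f"pics/{n}2.png",cv2.resize(im,None,fx=2.9,fy=2.9,interpolation=cv2.INTER_CUBIC))
E
```

```text
t: 5.58
eef_pos: [0.4733, 0.2157, 0.1594]
orientation: [-0.001, 0.995, 0.095, 0.001]
contact_force: [0.2, 0.5, 0.2]
width: 0.0867
t 5.58 pos [0.4733 0.2157 0.1594] F [0.2 0.5 0.2] w 86.7 shift [-2.1  3.9  4.4] turn [-0.05 -0.17  0.24]
```

View pics/scene2.png

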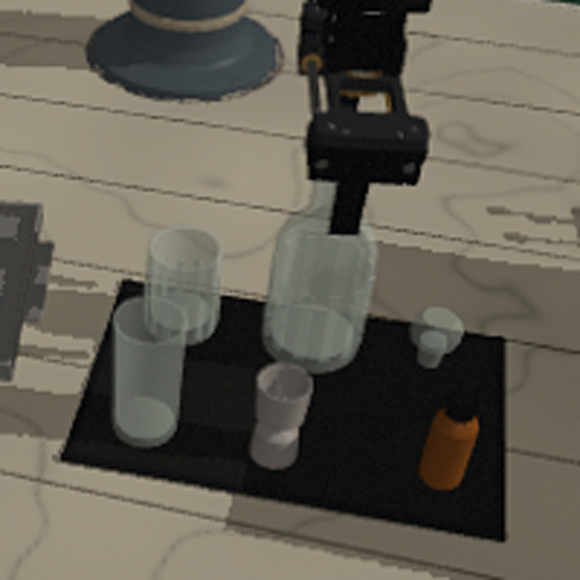

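```bash
python3 -m jog '[[[-2,4,4],[0,0,0],100],[[0,0,0],[0,0,0],100],[[0,0,0],[0,0,0],50],[[0,0,0],[0,0,0],30],[[0,0,0],[0,0,0],20],[[0,0,0],[0,0,0],20],[[0,0,0],[0,0,0],20],[[0,0,0],[0,0,0],20]]' 30
python3 st.py .472 .2115 .155
```

```text
t: 6.68
eef_pos: [0.4714, 0.2103, 0.1536]
orientation: [-0.0, 0.995, 0.095, 0.0]
contact_force: [1.8, 0.5, 0.9]
width: 0.0373
t 6.67 pos [0.4714 0.2103 0.1536] F [1.8 0.5 0.9] w 37.3 shift [ 0.9 -1.1 -1.4] turn [-0.01 -0.05  0.22]
```

```bash
python3 -m jog '[[[0,0,0],[0,0,0],20],[[0,0,-5],[0,0,0],20],[[0,0,-10],[0,0,0],20],[[0,0,-20],[0,0,0],20],[[0,0,-25],[0,0,0],20],[[0,0,-25],[0,0,0],20],[[0,0,-25],[0,0,0],20],[[0,0,-20],[0,0,0],20],[[0,0,0],[0,0,0],20]]' 40
python3 st.py .549 -.3005 .305
python3 - <<'E'
from h import *
im=get_image("scene")[:,:,::-1]
cv2.imwrite("pics/s3.png",im)
E
```

```text
t: 7.8
eef_pos: [0.4714, 0.2109, 0.285]
orientation: [-0.0, 0.995, 0.095, 0.002]
contact_force: [-0.4, -0.7, -6.1]
width: 0.0372
t 7.8 pos [0.4714 0.2109 0.285 ] F [-0.4 -0.7 -6.1] w 37.2 shift [-20.7 516.8 -20.2] turn [-0.02 -0.19  0.23]
```

View pics/s3.png

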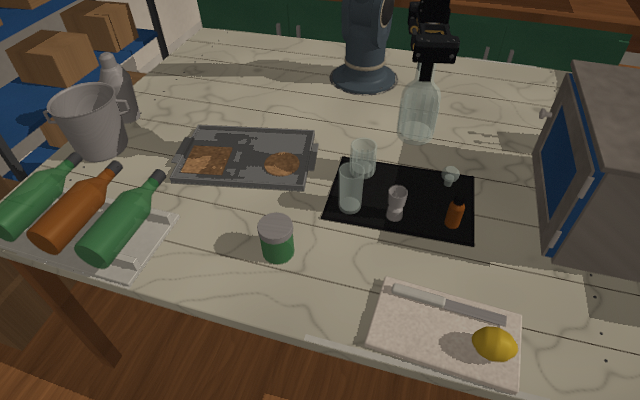

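```bash
python3 -m jog '[[[0,10,0],[0,0,0],20],[[0,25,0],[0,0,0],20],[[-2,40,0],[0,0,0],20],[[-2,50,0],[0,0,0],20],[[-2,50,0],[0,0,0],20],[[-3,50,0],[0,0,0],20],[[-3,50,0],[0,0,0],20],[[-3,50,0],[0,0,0],20],[[-2,50,0],[0,0,0],20],[[-2,50,0],[0,0,0],20]]'
python3 -m jog '[[[-1,40,0],[0,0,0],20],[[0,30,0],[0,0,0],20],[[0,15,0],[0,0,0],20],[[0,5,0],[0,0,0],20],[[0,0,0],[0,0,0],20],[[0,0,0],[0,0,0],20]]'
python3 st.py .549 -.3005 .1606
```

```text
t: 9.1
eef_pos: [0.5318, -0.213, 0.2822]
orientation: [-0.0, 0.995, 0.095, -0.001]
contact_force: [-0.1, 1.1, -5.1]
width: 0.0373
t: 9.85
eef_pos: [0.5491, -0.2974, 0.2838]
orientation: [-0.0, 0.995, 0.096, 0.0]
contact_force: [0.3, 0.7, -5.6]
width: 0.0375
t 9.85 pos [ 0.5491 -0.2974  0.2838] F [ 0.3  0.7 -5.6] w 37.5 shift [ -0.7   3.  123.2] turn [-0.03 -0.01  0.36]
```

```bash
python3 -m jog '[[[0,3,15],[0,0,0],20],[[0,0,30],[0,0,0],20],[[0,0,30],[0,0,0],20],[[0,0,20],[0,0,0],20],[[0,0,8],[0,0,0],20],[[0,0,0],[0,0,0],20]]'
python3 st.py .549 -.3005 .1606
python3 - <<'E'
from h import *
o=observe();p=o["eef_pos"];t=np.linspace(0,6.3,60)
for n,(x0,y0) in(("scene",(140,60)),("top",(370,130))):
    im=get_image(n)[:,:,::-1][y0:y0+150,x0:x0+180]
    im=cv2.resize(im,None,fx=4,fy=4,interpolation=cv2.INTER_CUBIC); im=cv2.convertScaleAbs(im,alpha=1.4)
    for r,z in((.041,p[2]-.1496),(.041,p[2]-.0456),(.019,p[2]+.05)):
        uv=((proj(n,np.c_[p[0]+r*np.cos(t),p[1]+r*np.sin(t),0*t+z])-[x0,y0]+.5)*4).astype(np.int32)
        cv2.polylines(im,[uv],True,(0,255,255),1)
    cv2.imwrite(f"pics/{n}4.png",im)
E
```

```text
t: 10.6
eef_pos: [0.5496, -0.3021, 0.1805]
orientation: [-0.0, 0.995, 0.095, -0.0]
contact_force: [0.6, 0.0, -5.1]
width: 0.0373
t 10.6 pos [ 0.5496 -0.3021  0.1805] F [ 0.6  0.  -5.1] w 37.3 shift [-0.3 -1.7 19.9] turn [-0.01  0.    0.23]
```

View pics/scene4.png

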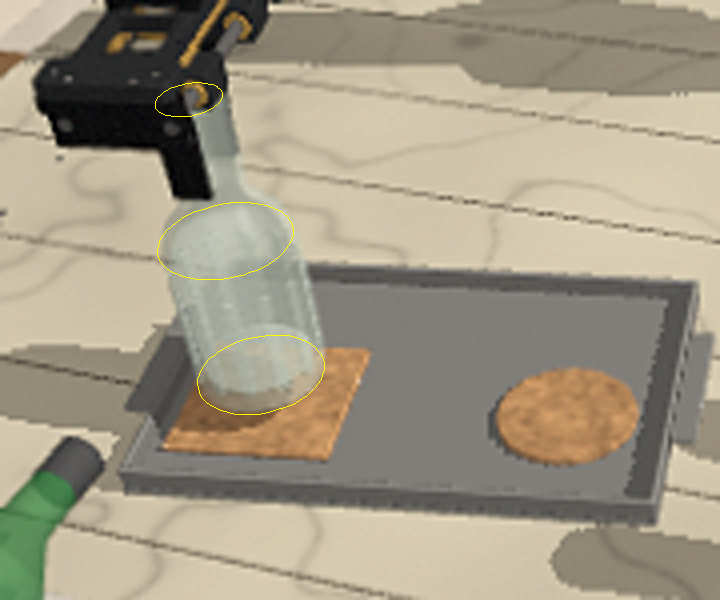

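View pics/top4.png

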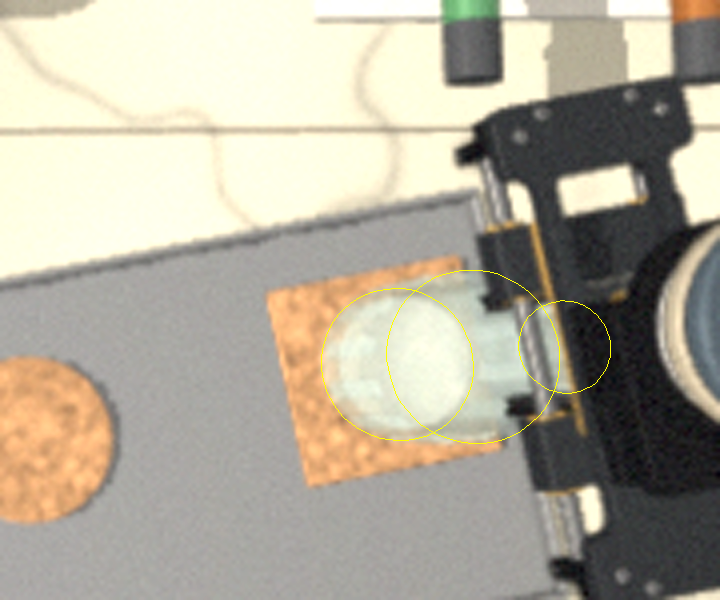

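```bash
python3 -m jog '[[[0,-1.5,7],[0,0,0],20],[[0,0,6],[0,0,0],20],[[0,0,3],[0,0,0],20],[[0,0,2],[0,0,0],20],[[0,0,1],[0,0,0],20],[[0,0,0],[0,0,0],20],[[0,0,0],[0,0,0],20]]'
python3 st.py .5495 -.3005 .1606
```

```text
t: 11.58
eef_pos: [0.5493, -0.3008, 0.1617]
orientation: [0.0, 0.995, 0.095, 0.0]
contact_force: [-0.4, 0.0, -5.7]
width: 0.0374
t 11.57 pos [ 0.5493 -0.3008  0.1617] F [-0.4  0.  -5.7] w 37.4 shift [ 0.2 -0.2  1.1] turn [ 0.02 -0.02  0.22]
```

```bash
python3 -m jog '[[[0,0,1],[0,0,0],20],[[0,0,0.5],[0,0,0],20],[[0,0,0],[0,0,0],20],[[0,0,0],[0,0,0],20]]'
python3 st.py .5495 -.3005 .1606
```

```text
t: 12.08
eef_pos: [0.5495, -0.3008, 0.1606]
orientation: [0.0, 0.995, 0.095, 0.0]
contact_force: [0.3, 0.6, -1.0]
width: 0.0373
t 12.07 pos [ 0.5495 -0.3008  0.1606] F [ 0.3  0.6 -1. ] w 37.3 shift [ 0.1 -0.3 -0. ] turn [ 0.03 -0.03  0.22]
```

```bash
python3 -m jog '[[[0,0,0],[0,0,0],46],[[0,0,0],[0,0,0],55],[[0,0,0],[0,0,0],75],[[0,0,0],[0,0,0],90],[[0,0,-15],[0,0,0],100],[[0,0,-40],[0,0,0],100],[[0,0,-50],[0,0,0],100],[[0,0,-30],[0,0,0],100],[[0,0,0],[0,0,0],100]]'
python3 st.py .606 .204 .2
python3 - <<'E'
from h import *
for n in("scene","top"):cv2.imwrite(f"pics/{n}5.png",get_image(n)[:,:,::-1])
E
```

```text
t: 13.2
eef_pos: [0.5509, -0.3009, 0.2993]
orientation: [0.002, 0.995, 0.095, 0.003]
contact_force: [-0.5, -0.4, -0.6]
width: 0.0864
t 13.2 pos [ 0.5509 -0.3009  0.2993] F [-0.5 -0.4 -0.6] w 86.4 shift [ 149.3 -485.7   97.9] turn [ 0.26 -0.33  0.23]
```

View pics/scene5.png

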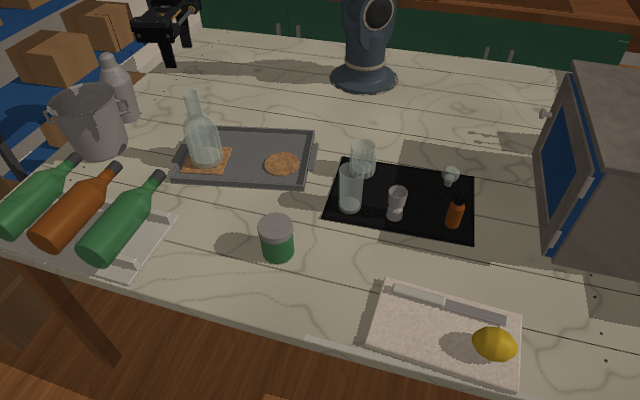

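```bash
python3 -m jog '[[[5,-30,0],[0,0,0],100],[[16,-55,0],[0,0,0],100],[[20,-58,0],[0,0,0],100],[[20,-58,0],[0,0,0],100],[[20,-58,0],[0,0,0],100],[[20,-58,0],[0,0,0],100],[[20,-58,0],[0,0,0],100],[[15,-55,0],[0,0,0],100],[[10,-40,0],[0,0,0],100],[[3,-16,0],[0,0,0],100]]'
python3 -m jog '[[[0,0,40],[0,0,0],100],[[0,0,40],[0,0,0],100],[[0,0,20],[0,0,0],100],[[0,0,0],[0,0,0],100],[[0,0,0],[0,0,0],100]]'
python3 st.py .606 .204 .052
python3 - <<'E'
from h import *
im=get_image("scene")[:,:,::-1];im=im[60:260,300:500] 
cv2.imwrite(f"pics/s6.png",cv2.resize(im,None,fx=2.9,fy=2.9,interpolation=cv2.INTER_CUBIC))
E
```

```text
t: 14.55
eef_pos: [0.602, 0.2075, 0.2935]
orientation: [-0.0, 0.995, 0.097, -0.001]
contact_force: [-0.1, -1.7, 0.4]
width: 0.0872
t: 15.18
eef_pos: [0.6044, 0.2049, 0.1966]
orientation: [-0.0, 0.995, 0.095, 0.001]
contact_force: [-0.6, -0.2, 0.3]
width: 0.0874
t 15.18 pos [0.6044 0.2049 0.1966] F [-0.6 -0.2  0.3] w 87.4 shift [  1.1   1.3 144.6] turn [-0.03 -0.15  0.19]
```

View pics/s6.png

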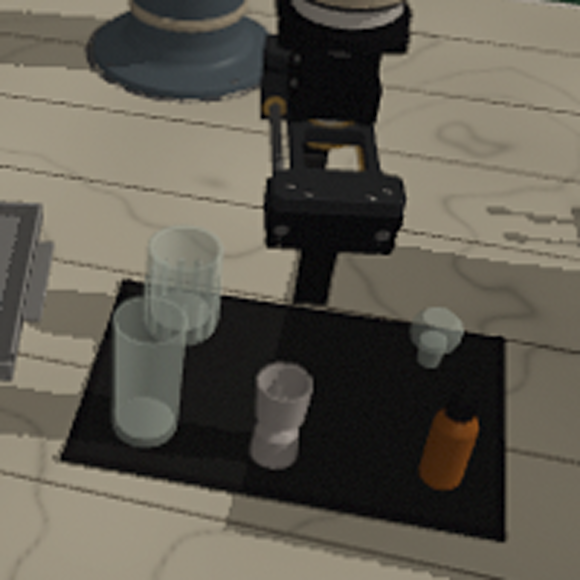

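```bash
python3 -m jog '[[[1,1,40],[0,0,0],100],[[0,0,40],[0,0,0],100],[[0,0,40],[0,0,0],100],[[0,0,20],[0,0,0],100],[[0,0,6],[0,0,0],100],[[0,0,0],[0,0,0],60],[[0,0,0],[0,0,0],40],[[0,0,0],[0,0,0],30],[[0,0,0],[0,0,0],30],[[0,0,0],[0,0,0],30]]' 15
python3 st.py .606 .204 .05
```

```text
t: 16.48
eef_pos: [0.6047, 0.2039, 0.0493]
orientation: [0.0, 0.995, 0.095, 0.0]
contact_force: [-0.1, 0.7, -0.3]
width: 0.0452
t 16.48 pos [0.6047 0.2039 0.0493] F [-0.1  0.7 -0.3] w 45.2 shift [ 1.3  0.2 -0.7] turn [ 0.   -0.02  0.22]
```

```bash
python3 -m jog '[[[0,0,0],[0,0,0],30],[[0,0,0],[0,0,0],30],[[0,0,0],[0,0,0],30],[[0,0,-5],[0,0,0],30],[[0,0,-15],[0,0,0],30],[[0,0,-30],[0,0,0],30],[[0,0,-40],[0,0,0],30],[[0,0,-40],[0,0,0],30],[[0,0,-10],[0,0,0],30],[[0,0,0],[0,0,0],30]]'
python3 - <<'E'
import numpy as np
sq=np.array([.5495,-.3008]);rd=np.array([.512,-.1045]);yy=rd-sq;print(np.linalg.norm(yy));yy/=np.linalg.norm(yy);x=np.array([yy[1],-yy[0]]);print(np.degrees(np.arctan2(x[1],x[0])))
m=(sq+rd)/2;print("dropper",m,"jig",m-.077*x)
E
python3 st.py .455 -.217 .18
```

```text
t: 17.73
eef_pos: [0.6045, 0.2039, 0.1894]
orientation: [0.0, 0.995, 0.095, 0.0]
contact_force: [-0.3, -0.7, -1.1]
width: 0.0386
0.19984979359508984
10.815143145316759
dropper [ 0.53075 -0.20265] jig [ 0.4551177  -0.21709835]
t 17.73 pos [0.6045 0.2039 0.1894] F [-0.3 -0.7 -1.1] w 38.6 shift [-226.6  384.9    9.4] turn [ 0.02 -0.04  0.23]
```

```bash
python3 -m jog '[[[-8,12,-20],[0,0,0],30],[[-24,38,0],[0,0,0],30],[[-29,50,0],[0,0,0],30],[[-30,50,0],[0,0,0],30],[[-30,50,0],[0,0,0],30],[[-30,50,0],[0,0,0],30],[[-30,50,0],[0,0,0],30],[[-25,45,0],[0,0,0],30],[[-15,30,0],[0,0,0],30],[[-5,10,0],[0,0,0],30]]'
python3 -m jog '[[[0,0,30],[0,0,0],30],[[0,0,40],[0,0,0],30],[[0,0,40],[0,0,0],30],[[0,0,20],[0,0,0],30],[[0,0,5],[0,0,0],30],[[0,0,0],[0,0,0],30]]'
python3 st.py .455 -.217 .0505
```

```text
t: 18.98
eef_pos: [0.4537, -0.2195, 0.2088]
orientation: [-0.0, 0.996, 0.093, -0.001]
contact_force: [0.8, 1.1, -0.4]
width: 0.0387
t: 19.73
eef_pos: [0.4561, -0.2163, 0.0745]
orientation: [-0.0, 0.995, 0.096, 0.0]
contact_force: [0.3, -0.1, -1.5]
width: 0.0389
t 19.73 pos [ 0.4561 -0.2163  0.0745] F [ 0.3 -0.1 -1.5] w 38.9 shift [-1.3  0.5 24. ] turn [-0.01 -0.03  0.29]
```

```bash
python3 -m jog '[[[0,0,12],[0,0,0],30],[[0,0,7],[0,0,0],30],[[0,0,3],[0,0,0],30],[[0,0,1.5],[0,0,0],30],[[0,0,0],[0,0,0],30],[[0,0,0],[0,0,0],30]]'
python3 st.py .455 -.217 .0505
```

```text
t: 20.48
eef_pos: [0.4558, -0.217, 0.0507]
orientation: [0.0, 0.995, 0.095, 0.0]
contact_force: [0.3, 0.9, -2.3]
width: 0.0387
t 20.48 pos [ 0.4558 -0.217   0.0507] F [ 0.3  0.9 -2.3] w 38.7 shift [-0.8 -0.1  0.2] turn [ 0.02 -0.02  0.22]
```

```bash
python3 -m jog '[[[0,0,0.7],[0,0,0],30],[[0,0,0],[0,0,0],30],[[0,0,0],[0,0,0],48],[[0,0,0],[0,0,0],55],[[0,0,0],[0,0,0],70],[[0,0,0],[0,0,0],85],[[0,0,-15],[0,0,0],100],[[0,0,-40],[0,0,0],100],[[0,0,-40],[0,0,0],100],[[0,0,-40],[0,0,0],100]]'
python3 st.py .479 .1005 .2
python3 - <<'E'
from h import *
im=get_image("scene")[:,:,::-1];im=im[60:260,150:350] 
cv2.imwrite(f"pics/s7.png",cv2.resize(im,None,fx=2.9,fy=2.9,interpolation=cv2.INTER_CUBIC))
E
```

```text
t: 21.72
eef_pos: [0.4557, -0.2167, 0.1872]
orientation: [0.0, 0.995, 0.095, 0.0]
contact_force: [0.2, -0.3, -0.2]
width: 0.0863
t 21.73 pos [ 0.4557 -0.2167  0.1872] F [ 0.2 -0.3 -0.2] w 86.3 shift [  83.1 -307.   -13. ] turn [ 0.04 -0.05  0.25]
```

View pics/s7.png

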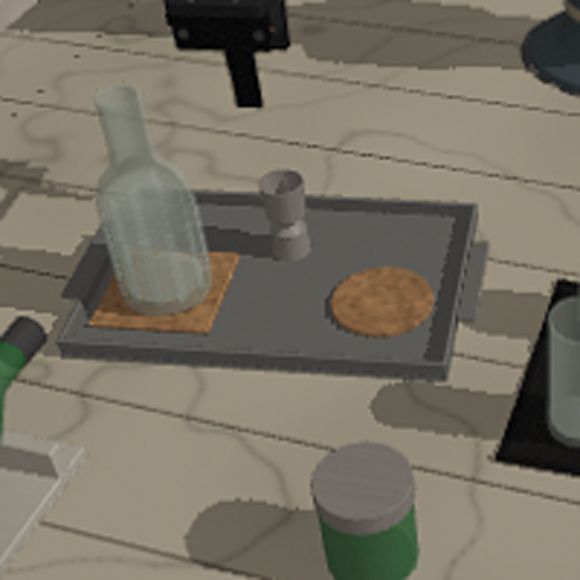

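```bash
python3 -m jog '[[[3,-15,-10],[0,0,0],100],[[12,-45,0],[0,0,0],100],[[16,-55,0],[0,0,0],100],[[16,-55,0],[0,0,0],100],[[16,-55,0],[0,0,0],100],[[12,-45,0],[0,0,0],100],[[6,-27,0],[0,0,0],100],[[2,-10,0],[0,0,0],100],[[0,0,0],[0,0,0],100],[[0,0,0],[0,0,0],100]]'
python3 st.py .479 .1005 .052
python3 - <<'E'
from h import *
im=get_image("scene")[:,:,::-1];im=im[60:260,280:480] 
cv2.imwrite(f"pics/s8.png",cv2.resize(im,None,fx=2.9,fy=2.9,interpolation=cv2.INTER_CUBIC))
im=get_image("top")[:,:,::-1];im=im[130:330,160:360] 
cv2.imwrite(f"pics/t8.png",cv2.resize(im,None,fx=2.9,fy=2.9,interpolation=cv2.INTER_CUBIC))
E
```

```text
t: 23.02
eef_pos: [0.4788, 0.0987, 0.1945]
orientation: [0.0, 0.996, 0.094, -0.0]
contact_force: [0.5, -0.1, 0.5]
width: 0.0871
t 23.02 pos [0.4788 0.0987 0.1945] F [ 0.5 -0.1  0.5] w 87.1 shift [  0.7  -1.8 142.5] turn [0.05 0.06 0.1 ]
```

View pics/s8.png

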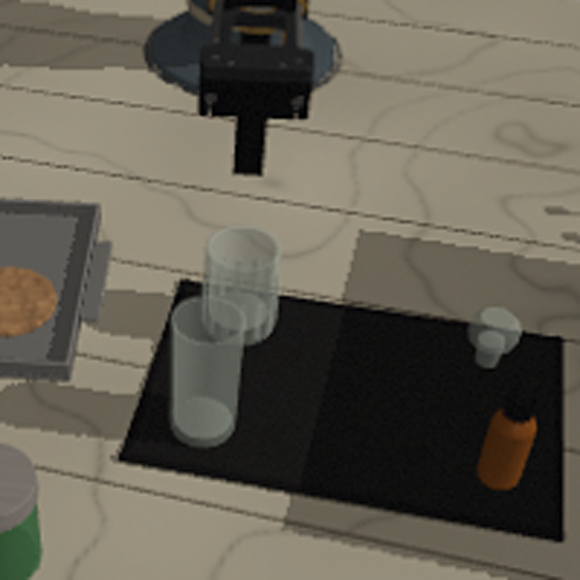

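View pics/t8.png

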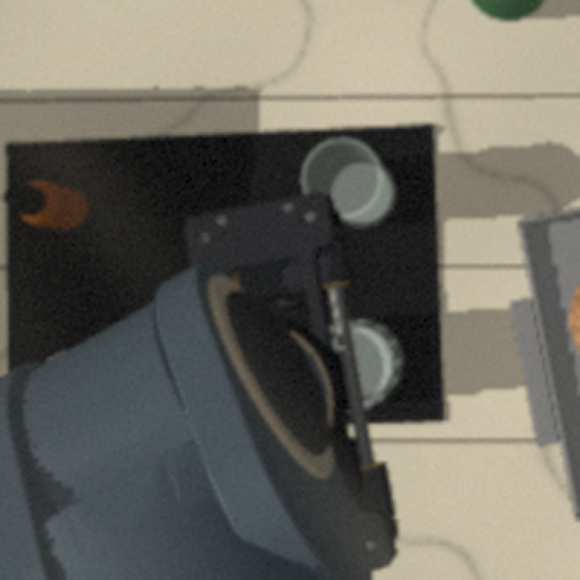

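```bash
python3 -m jog '[[[0.5,-2,35],[0,0,0],100],[[0,0,40],[0,0,0],100],[[0,0,15],[0,0,0],100],[[0,0,0],[0,0,0],100]]'
python3 st.py .479 .1005 .052
python3 - <<'E'
from h import *
im=get_image("scene")[:,:,::-1];im=im[110:210,310:410] 
cv2.imwrite(f"pics/s9.png",cv2.resize(im,None,fx=5.8,fy=5.8,interpolation=cv2.INTER_CUBIC))
E
```

```text
t: 23.62
eef_pos: [0.4788, 0.1019, 0.1044]
orientation: [0.0, 0.995, 0.095, -0.001]
contact_force: [-0.1, 0.2, -0.3]
width: 0.087
t 23.62 pos [0.4788 0.1019 0.1044] F [-0.1  0.2 -0.3] w 87.0 shift [ 0.   1.4 52.4] turn [-0.01  0.09  0.19]
```

View pics/s9.png

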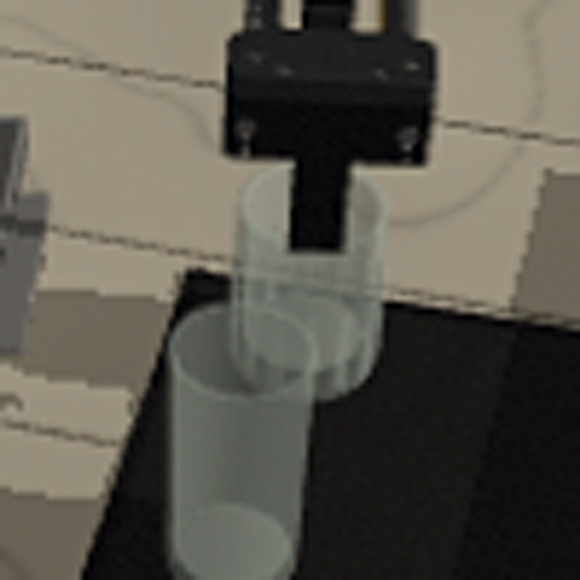

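```bash
python3 -m jog '[[[0,1,20],[0,0,0],100],[[0,0,20],[0,0,0],100],[[0,0,10],[0,0,0],100],[[0,0,2],[0,0,0],100],[[0,0,0],[0,0,0],85],[[0,0,0],[0,0,0],75],[[0,0,0],[0,0,0],65],[[0,0,0],[0,0,0],55],[[0,0,0],[0,0,0],55],[[0,0,0],[0,0,0],55]]' 25
python3 st.py .479 .1005 .052
```

```text
t: 24.92
eef_pos: [0.4779, 0.1009, 0.0531]
orientation: [0.001, 0.995, 0.095, -0.001]
contact_force: [-4.2, -1.3, 6.2]
width: 0.0642
t 24.93 pos [0.4779 0.1009 0.0531] F [-4.2 -1.3  6.2] w 64.2 shift [1.  0.6 1.1] turn [0.07 0.16 0.21]
```

```bash
python3 -m jog '[[[0,0,0],[0,0,0],55],[[0,0,0],[0,0,0],55]]' 30
python3 st.py .479 .1005 .052
python3 -m jog '[[[0,0,-3],[0,0,0],55],[[0,0,-7],[0,0,0],55],[[0,0,-10],[0,0,0],55],[[0,0,0],[0,0,0],55]]'
python3 - <<'E'
from h import *
im=get_image("scene")[:,:,::-1];im=im[110:210,310:410] 
cv2.imwrite(f"pics/s10.png",cv2.resize(im,None,fx=5.8,fy=5.8,interpolation=cv2.INTER_CUBIC))
E
```

```text
t: 25.18
eef_pos: [0.4779, 0.1009, 0.0531]
orientation: [0.001, 0.995, 0.095, -0.001]
contact_force: [-3.8, -1.5, 6.3]
width: 0.0643
t 25.18 pos [0.4779 0.1009 0.0531] F [-3.8 -1.5  6.3] w 64.3 shift [1.  0.6 1.1] turn [0.07 0.15 0.21]
t: 25.68
eef_pos: [0.4802, 0.1016, 0.0739]
orientation: [-0.0, 0.995, 0.095, 0.001]
contact_force: [0.4, 0.1, -3.6]
width: 0.0642
```

View pics/s10.png

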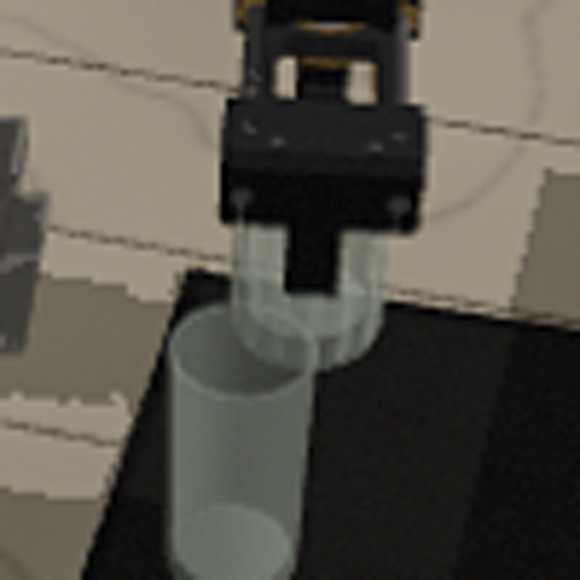

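```bash
python3 -m jog '[[[0,0,-20],[0,0,0],55],[[0,0,-25],[0,0,0],55],[[0,8,-15],[0,0,0],55],[[-1,25,0],[0,0,0],55],[[-1,40,0],[0,0,0],55],[[-2,45,0],[0,0,0],55],[[-2,45,0],[0,0,0],55],[[-1,27,0],[0,0,0],55],[[0,13,0],[0,0,0],55],[[0,5,0],[0,0,0],55]]' 
python3 -m jog '[[[0,0,15],[0,0,0],55],[[0,0,20],[0,0,0],55],[[0,0,12],[0,0,0],55],[[0,0,0],[0,0,0],55],[[0,0,0],[0,0,0],55]]'
python3 st.py .512 -.1045 .060
python3 - <<'E'
from h import *
o=observe();p=o["eef_pos"];t=np.linspace(0,6.3,60)
for n,(x0,y0) in(("scene",(230,80)),("top",(300,170))):
    im=get_image(n)[:,:,::-1][y0:y0+130,x0:x0+160]
    im=cv2.resize(im,None,fx=4,fy=4,interpolation=cv2.INTER_CUBIC); im=cv2.convertScaleAbs(im,alpha=1.4)
    for r,z in((.032,p[2]-.049),(.032,p[2]+.035)):
        uv=((proj(n,np.c_[p[0]+r*np.cos(t),p[1]+r*np.sin(t),0*t+z])-[x0,y0]+.5)*4).astype(np.int32)
        cv2.polylines(im,[uv],True,(0,255,255),1)
    cv2.imwrite(f"pics/{n}11.png",im)
E
```

```text
t: 26.98
eef_pos: [0.5117, -0.1041, 0.1327]
orientation: [-0.0, 0.995, 0.095, -0.0]
contact_force: [-0.8, 0.5, -2.1]
width: 0.0642
t: 27.6
eef_pos: [0.5123, -0.1037, 0.0862]
orientation: [-0.0, 0.995, 0.096, 0.0]
contact_force: [0.2, 0.6, -3.2]
width: 0.0645
t 27.6 pos [ 0.5123 -0.1037  0.0862] F [ 0.2  0.6 -3.2] w 64.5 shift [-0.4  0.7 26.2] turn [ 0.   -0.05  0.27]
```

View pics/scene11.png

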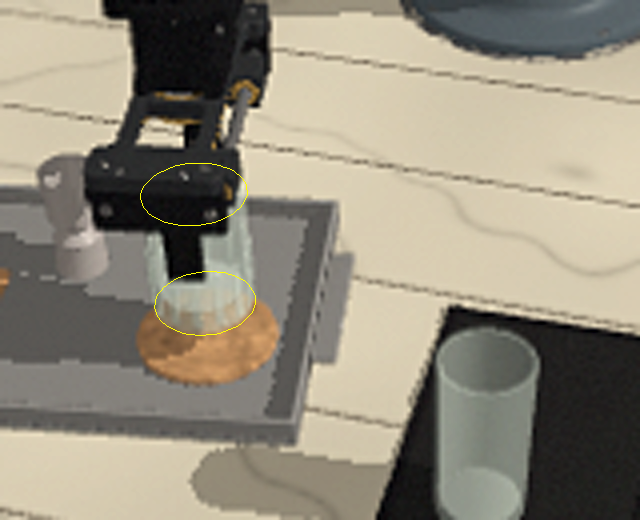

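View pics/top11.png

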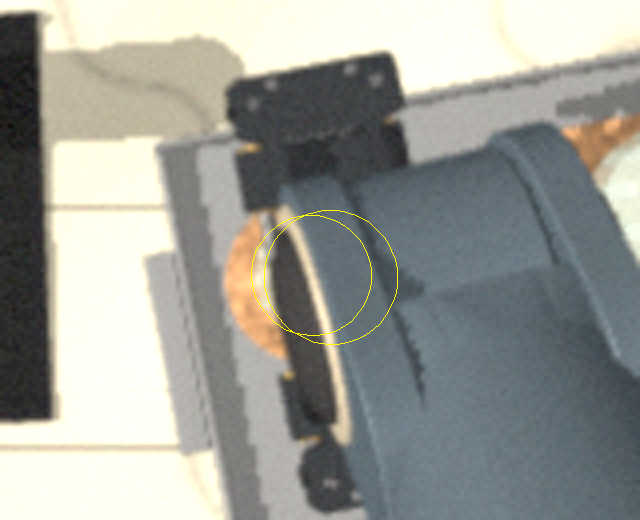

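Good. Lower.

```bash
python3 -m jog '[[[0,0.5,12],[0,0,0],55],[[0,0,8],[0,0,0],55],[[0,0,3],[0,0,0],55],[[0,0,2],[0,0,0],55],[[0,0,1],[0,0,0],55],[[0,0,0],[0,0,0],55],[[0,0,0],[0,0,0],55]]' 
python3 st.py .512 -.1045 .060
```

```text
t: 28.58
eef_pos: [0.512, -0.1046, 0.0602]
orientation: [0.0, 0.995, 0.095, 0.0]
contact_force: [-1.6, 1.3, 0.2]
width: 0.0641
t 28.57 pos [ 0.512  -0.1046  0.0602] F [-1.6  1.3  0.2] w 64.1 shift [ 0.  -0.1  0.2] turn [ 0.01 -0.01  0.22]
```

```bash
python3 -m jog '[[[0,0,0],[0,0,0],76],[[0,0,0],[0,0,0],85],[[0,0,0],[0,0,0],100],[[0,0,0],[0,0,0],100],[[0,0,-15],[0,0,0],100],[[0,0,-40],[0,0,0],100],[[0,0,-40],[0,0,0],100],[[0,0,-40],[0,0,0],100],[[0,0,0],[0,0,0],100]]'
python3 st.py .596 .3345 .2
python3 - <<'E'
from h import *
for n in("scene","top"):cv2.imwrite(f"pics/{n}12.png",get_image(n)[:,:,::-1])
E
```

```text
t: 29.7
eef_pos: [0.5143, -0.1046, 0.199]
orientation: [0.001, 0.995, 0.095, 0.004]
contact_force: [0.4, -0.7, -1.7]
width: 0.0869
t 29.7 pos [ 0.5143 -0.1046  0.199 ] F [ 0.4 -0.7 -1.7] w 86.9 shift [ 163.4 -415.6   -1.3] turn [ 0.2  -0.42  0.22]
```

View pics/scene12.png

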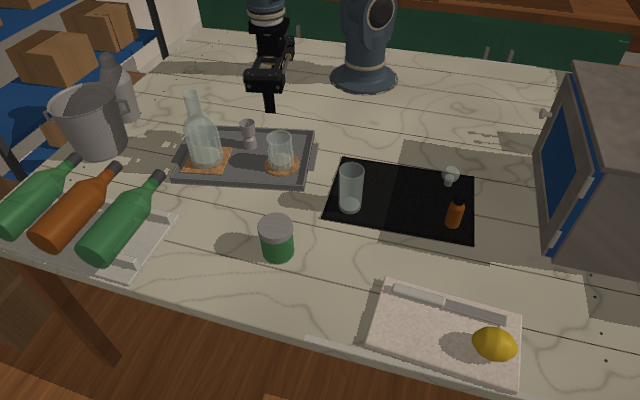

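```bash
python3 -m jog '[[[6,-20,-10],[0,0,0],100],[[18,-50,0],[0,0,0],100],[[22,-55,0],[0,0,0],100],[[22,-55,0],[0,0,0],100],[[22,-55,0],[0,0,0],100],[[22,-55,0],[0,0,0],100],[[22,-55,0],[0,0,0],100],[[17,-42,0],[0,0,0],100],[[9,-21,0],[0,0,0],100],[[3,-8,0],[0,0,0],100]]'
python3 -m jog '[[[0,0,30],[0,0,0],100],[[0,0,20],[0,0,0],100],[[0,0,0],[0,0,0],100],[[0,0,0],[0,0,0],100]]'
python3 st.py .596 .3345 .06
python3 - <<'E'
from h import *
o=observe();p=o["eef_pos"];x=np.array([.982,.19,0]);y=np.array([.19,-.982,0])
im=get_image("scene")[:,:,::-1];im=im[130:250,390:510];im=cv2.resize(im,None,fx=4.8,fy=4.8,interpolation=cv2.INTER_CUBIC)
q=((proj("scene",np.array([p+a*x+b*y for a,b in((.0435,-.0095),(.0435,.0095),(.0585,.0095),(.0585,-.0095))]))-[390,130]+.5)*4.8).astype(np.int32)
cv2.polylines(im,[q],True,(0,255,255),1)
cv2.imwrite(f"pics/s13.png",im)
E
```

```text
t: 31.05
eef_pos: [0.5912, 0.338, 0.2041]
orientation: [-0.001, 0.995, 0.097, -0.001]
contact_force: [0.4, -0.3, -1.2]
width: 0.0871
t: 31.55
eef_pos: [0.5935, 0.3347, 0.1556]
orientation: [-0.0, 0.995, 0.095, 0.0]
contact_force: [-0.2, 0.1, 0.9]
width: 0.0869
t 31.55 pos [0.5935 0.3347 0.1556] F [-0.2  0.1  0.9] w 86.9 shift [ 2.4  0.7 95.6] turn [-0.03 -0.05  0.19]
```

View pics/s13.png

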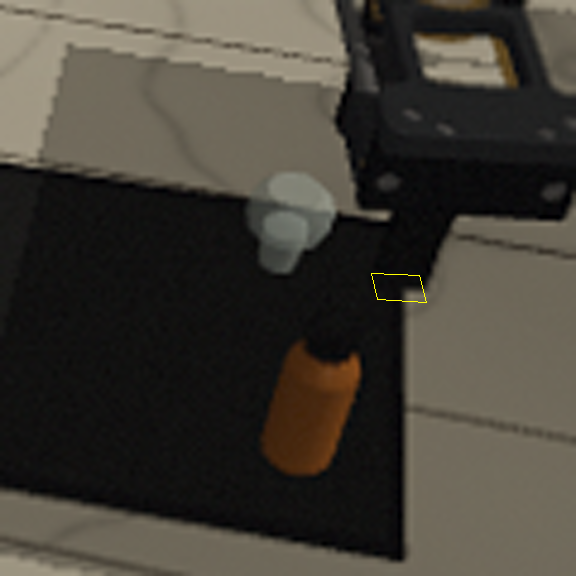

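```bash
python3 -m jog '[[[2,0.5,30],[0,0,0],100],[[0,0,30],[0,0,0],100],[[0,0,20],[0,0,0],100],[[0,0,4],[0,0,0],80],[[0,0,0],[0,0,0],60],[[0,0,0],[0,0,0],40],[[0,0,0],[0,0,0],30],[[0,0,0],[0,0,0],15],[[0,0,0],[0,0,0],15],[[0,0,0],[0,0,0],15]]' 12
python3 st.py .596 .3345 .071
python3 -m jog '[[[0,0,0],[0,0,0],15],[[0,0,0],[0,0,0],15],[[0,0,0],[0,0,0],15],[[0,0,0],[0,0,0],15]]'
python3 - <<'E'
from h import *
im=get_image("scene")[:,:,::-1];im=im[130:250,390:510];im=cv2.resize(im,None,fx=4.8,fy=4.8,interpolation=cv2.INTER_CUBIC)
cv2.imwrite(f"pics/s14.png",cv2.convertScaleAbs(im,alpha=1.6))
E
```

```text
t: 32.85
eef_pos: [0.5952, 0.3345, 0.0709]
orientation: [0.0, 0.995, 0.095, 0.0]
contact_force: [0.2, -0.1, -0.6]
width: 0.0252
t 32.85 pos [0.5952 0.3345 0.0709] F [ 0.2 -0.1 -0.6] w 25.2 shift [ 0.8  0.2 -0.1] turn [ 0.   -0.01  0.22]
t: 33.35
eef_pos: [0.5952, 0.3345, 0.0708]
orientation: [0.0, 0.995, 0.095, 0.0]
contact_force: [0.6, 0.2, -0.5]
width: 0.0204
```

View pics/s14.png

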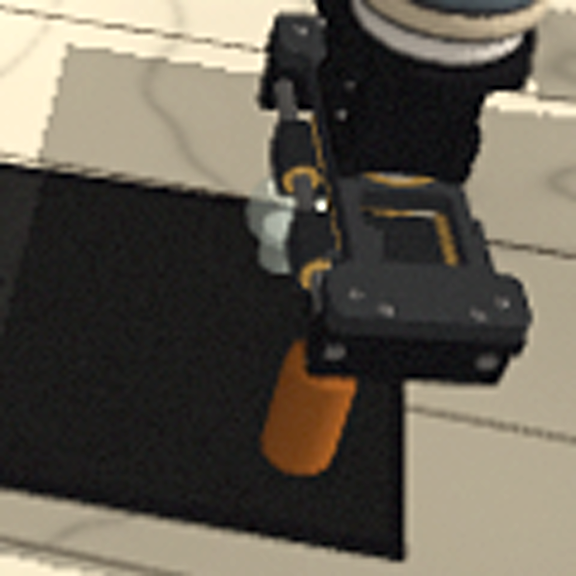

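```bash
python3 -m jog '[[[0,0,-5],[0,0,0],15],[[0,0,-15],[0,0,0],15],[[0,0,-35],[0,0,0],15],[[0,0,-45],[0,0,0],15],[[0,0,-40],[0,0,0],15],[[0,0,-15],[0,0,0],15],[[0,0,0],[0,0,0],15]]' 15
python3 st.py .531 -.203 .225
python3 - <<'E'
from h import *
im=get_image("scene")[:,:,::-1];im=im[60:220,370:530];im=cv2.resize(im,None,fx=3.6,fy=3.6,interpolation=cv2.INTER_CUBIC)
cv2.imwrite(f"pics/s15.png",cv2.convertScaleAbs(im,alpha=1.6))
E
```

```text
t: 34.28
eef_pos: [0.5953, 0.3347, 0.2267]
orientation: [-0.0, 0.995, 0.095, 0.001]
contact_force: [-0.4, -0.2, -2.0]
width: 0.0205
t 34.27 pos [0.5953 0.3347 0.2267] F [-0.4 -0.2 -2. ] w 20.5 shift [-165.   515.8    1.3] turn [-0.01 -0.09  0.22]
```

View pics/s15.png

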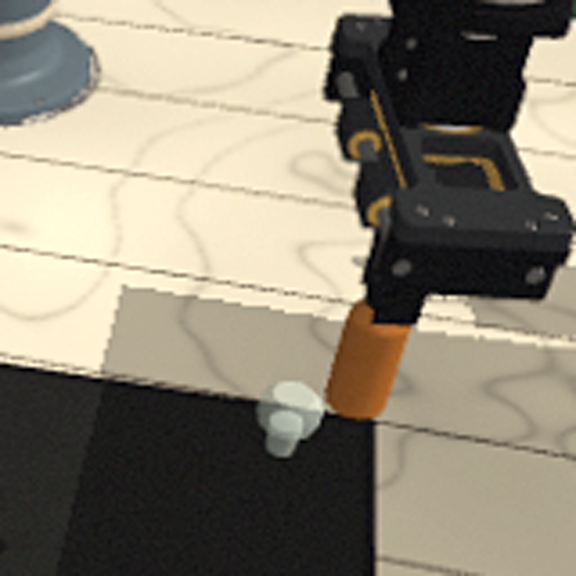

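```bash
python3 -m jog '[[[-4,12,0],[0,0,0],15],[[-11,36,0],[0,0,0],15],[[-16,50,0],[0,0,0],15],[[-16,50,0],[0,0,0],15],[[-16,50,0],[0,0,0],15],[[-16,50,0],[0,0,0],15],[[-16,50,0],[0,0,0],15],[[-16,50,0],[0,0,0],15],[[-16,50,0],[0,0,0],15],[[-16,50,0],[0,0,0],15]]'
python3 -m jog '[[[-14,40,0],[0,0,0],15],[[-6,20,0],[0,0,0],15],[[-2,8,0],[0,0,0],15],[[0,0,20],[0,0,0],15],[[0,0,40],[0,0,0],15],[[0,0,30],[0,0,0],15],[[0,0,10],[0,0,0],15],[[0,0,0],[0,0,0],15],[[0,0,0],[0,0,0],15]]'
python3 st.py .531 -.203 .072
python3 - <<'E'
from h import *
im=get_image("scene")[:,:,::-1];im=im[60:220,160:340];im=cv2.resize(im,None,fx=3.6,fy=3.6,interpolation=cv2.INTER_CUBIC)
cv2.imwrite(f"pics/s16.png",cv2.convertScaleAbs(im,alpha=1.4))
E
```

```text
t: 35.58
eef_pos: [0.5378, -0.135, 0.2245]
orientation: [-0.0, 0.996, 0.095, -0.001]
contact_force: [0.3, -0.3, -0.2]
width: 0.0203
t: 36.7
eef_pos: [0.5321, -0.203, 0.1272]
orientation: [0.0, 0.995, 0.096, 0.001]
contact_force: [0.7, -0.4, -1.7]
width: 0.0206
t 36.7 pos [ 0.5321 -0.203   0.1272] F [ 0.7 -0.4 -1.7] w 20.6 shift [-1.2 -0.3 55.2] turn [ 0.06 -0.13  0.27]
```

View pics/s16.png

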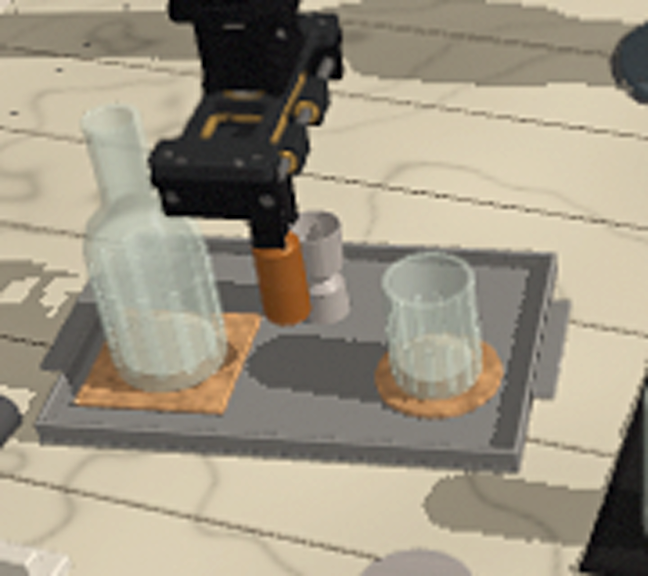

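```bash
python3 -m jog '[[[-1,0,20],[0,0,0],15],[[0,0,20],[0,0,0],15],[[0,0,9],[0,0,0],15],[[0,0,4],[0,0,0],15],[[0,0,1.5],[0,0,0],15],[[0,0,0.5],[0,0,0],15],[[0,0,0],[0,0,0],15],[[0,0,0],[0,0,0],15]]'
python3 st.py .531 -.203 .072
```

```text
t: 37.75
eef_pos: [0.5304, -0.2036, 0.0717]
orientation: [0.0, 0.995, 0.095, 0.0]
contact_force: [-1.3, 1.0, 5.5]
width: 0.0203
t 37.75 pos [ 0.5304 -0.2036  0.0717] F [-1.3  1.   5.5] w 20.3 shift [ 0.7 -0.5 -0.3] turn [ 0.04 -0.05  0.23]
```

Touching down; relieve slightly and release with a partial opening (the jigger is near).

```bash
python3 -m jog '[[[0,0,-0.4],[0,0,0],15],[[0,0,0],[0,0,0],26],[[0,0,0],[0,0,0],32],[[0,0,0],[0,0,0],42],[[0,0,0],[0,0,0],45],[[0,0,-10],[0,0,0],45],[[0,0,-30],[0,0,0],45],[[0,0,-45],[0,0,0],60],[[0,0,-45],[0,0,0],60],[[0,0,0],[0,0,0],60]]'
python3 st.py .467 .315 .2
python3 - <<'E'
from h import *
for n in("scene","top"):cv2.imwrite(f"pics/{n}17.png",get_image(n)[:,:,::-1])
E
```

```text
t: 39.0
eef_pos: [0.5326, -0.2038, 0.2059]
orientation: [0.002, 0.995, 0.095, 0.004]
contact_force: [0.0, 0.5, -0.1]
width: 0.0515
t 39.0 pos [ 0.5326 -0.2038  0.2059] F [ 0.   0.5 -0.1] w 51.5 shift [  33.8 -521.9    3.6] turn [ 0.27 -0.43  0.23]
```

View pics/scene17.png

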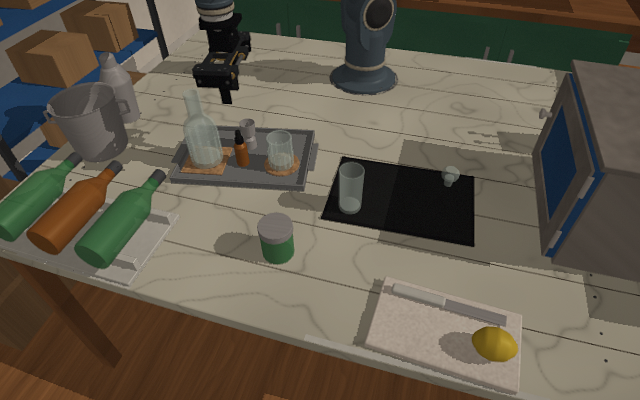

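Run:
```python
from h import *
for n,(x0,y0,w) in(("top",(160,235,50)),("scene",(425,150,50))):
    im=cv2.imread(f"pics/{n}17.png")[y0:y0+w,x0:x0+w]
    big=cv2.convertScaleAbs(cv2.resize(im,None,fx=10,fy=10,interpolation=cv2.INTER_CUBIC),alpha=1.6)
    t=np.linspace(0,6.3,60)
    for r,z in((.0095,0),(.0115,.024),(.021,.026),(.021,.038)):
        uv=((proj(n,np.c_[.4665+r*np.cos(t),.315+r*np.sin(t),0*t+z+.004])-[x0,y0]+.5)*10).astype(np.int32)
        cv2.polylines(big,[uv],True,(0,255,255),1)
    cv2.imwrite(f"pics/{n}st.png",big)
# mouth of decanter
for n,(x0,y0,w) in(("top",(460,190,70)),("scene",(165,75,70))):
    im=cv2.imread(f"pics/{n}17.png")[y0:y0+w,x0:x0+w]
    big=cv2.convertScaleAbs(cv2.resize(im,None,fx=8,fy=8,interpolation=cv2.INTER_CUBIC),alpha=1.4)
    for r,z in((.019,.2),(.041,0.0)):
        uv=((proj(n,np.c_[.5494+r*np.cos(t),-.3009+r*np.sin(t),0*t+z+.011])-[x0,y0]+.5)*8).astype(np.int32)
        cv2.polylines(big,[uv],True,(0,0,255),1)
    cv2.imwrite(f"pics/{n}dm.png",big)
a=[cv2.imread(f"pics/{n}{k}.png") for n in("top","scene") for k in ("st","dm")]
a=[cv2.resize(i,(390,290)) if 0 else cv2.resize(i,(390,390))[50:340] for i in a]
cv2.imwrite("pics/q17.png",np.vstack([np.hstack(a[:2]),np.hstack(a[2:])]))
```

```text
(no output)
```

View pics/q17.png

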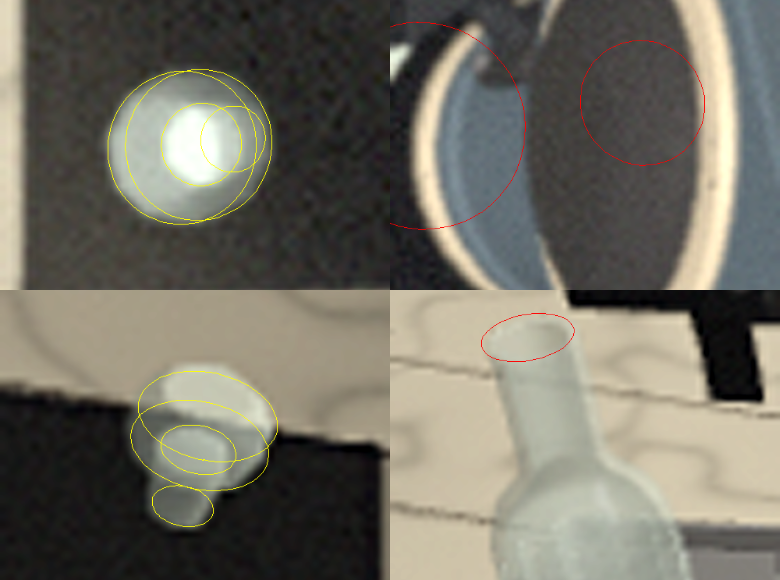

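```bash
python3 -m jog '[[[0,-20,-20],[0,0,0],80],[[3,-50,0],[0,0,0],100],[[4,-58,0],[0,0,0],100],[[4,-58,0],[0,0,0],100],[[4,-58,0],[0,0,0],100],[[4,-58,0],[0,0,0],100],[[4,-58,0],[0,0,0],100],[[4,-58,0],[0,0,0],100],[[4,-53,0],[0,0,0],100],[[3,-35,0],[0,0,0],100]]'
python3 -m jog '[[[0,-16,40],[0,0,0],100],[[0,0,50],[0,0,0],100],[[0,0,30],[0,0,0],100],[[0,0,0],[0,0,0],80],[[0,0,0],[0,0,0],70]]'
python3 st.py .4665 .315 .026
```

```text
t: 40.35
eef_pos: [0.4647, 0.3035, 0.2217]
orientation: [-0.0, 0.995, 0.098, -0.0]
contact_force: [-0.0, -0.2, 0.3]
width: 0.087
t: 40.98
eef_pos: [0.4644, 0.3166, 0.1027]
orientation: [-0.001, 0.995, 0.096, 0.001]
contact_force: [-0.4, -0.0, 0.4]
width: 0.0745
t 40.98 pos [0.4644 0.3166 0.1027] F [-0.4 -0.   0.4] w 74.5 shift [ 1.6  2.1 76.7] turn [-0.07 -0.09  0.27]
```

```bash
python3 -m jog '[[[1.5,2,25],[0,0,0],75],[[0,0,25],[0,0,0],75],[[0,0,0],[0,0,0],75],[[0,0,0],[0,0,0],75]]' 10
python3 st.py .4665 .315 .026
python3 - <<'E'
from h import *
im=get_image("scene")[:,:,::-1];im=im[110:210,400:500];im=cv2.resize(im,None,fx=5.8,fy=5.8,interpolation=cv2.INTER_CUBIC)
cv2.imwrite(f"pics/s18.png",cv2.convertScaleAbs(im,alpha=1.6))
E
```

```text
t: 41.48
eef_pos: [0.4671, 0.3148, 0.0531]
orientation: [-0.001, 0.995, 0.095, 0.001]
contact_force: [-0.9, 0.1, 0.6]
width: 0.0654
t 41.48 pos [0.4671 0.3148 0.0531] F [-0.9  0.1  0.6] w 65.4 shift [-0.6 -0.3 27.1] turn [-0.07 -0.15  0.22]
```

View pics/s18.png

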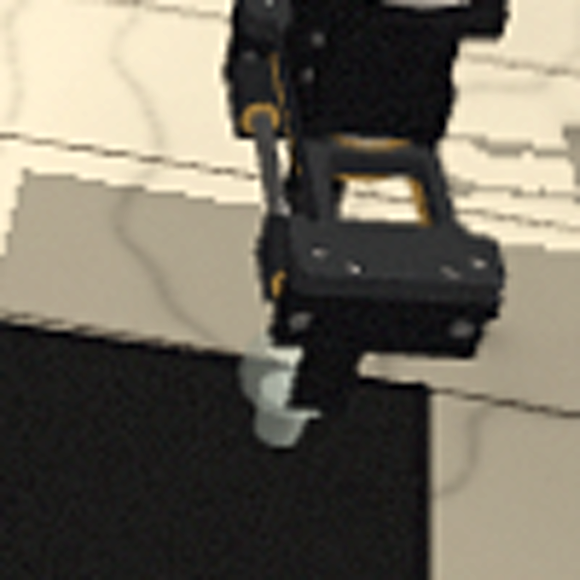

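Run:
```python
from h import *
p=observe()["eef_pos"];x=np.array([.982,.19,0]);y=np.array([.19,-.982,0])
print(((proj("scene",np.array([p+a*x+b*y for a,b in((.033,-.0095),(.033,.0095),(.047,.0095),(.047,-.0095))]))-[400,110]+.5)*5.8).round())
```

```text
[[339. 399.]
 [291. 396.]
 [295. 420.]
 [343. 422.]]
```

```bash
python3 -m jog '[[[-0.5,0,15],[0,0,0],75],[[0,0,10],[0,0,0],75],[[0,0,2],[0,0,0],70],[[0,0,0],[0,0,0],60],[[0,0,0],[0,0,0],50],[[0,0,0],[0,0,0],35],[[0,0,0],[0,0,0],35],[[0,0,0],[0,0,0],35],[[0,0,0],[0,0,0],35]]' 10
python3 st.py .4665 .315 .026
python3 -m jog '[[[0,0,0],[0,0,0],35],[[0,0,0],[0,0,0],35],[[0,0,0],[0,0,0],35]]' 
python3 st.py .4665 .315 .026
```

```text
t: 42.65
eef_pos: [0.466, 0.3138, 0.0245]
orientation: [-0.0, 0.995, 0.095, 0.0]
contact_force: [-0.5, -0.5, 1.3]
width: 0.0413
t 42.65 pos [0.466  0.3138 0.0245] F [-0.5 -0.5  1.3] w 41.3 shift [ 0.7 -1.1 -1.5] turn [-0.01 -0.04  0.23]
t: 43.02
eef_pos: [0.466, 0.3138, 0.0244]
orientation: [-0.0, 0.995, 0.095, 0.0]
contact_force: [-0.1, 0.7, 2.9]
width: 0.0414
t 43.02 pos [0.466  0.3138 0.0244] F [-0.1  0.7  2.9] w 41.4 shift [ 0.7 -1.1 -1.6] turn [-0.01 -0.03  0.23]
```

```bash
python3 -m jog '[[[0,0,-4],[0,0,0],35],[[0,0,-12],[0,0,0],35],[[0,0,-30],[0,0,0],35],[[0,0,-45],[0,0,0],35],[[0,0,-50],[0,0,0],35],[[0,0,-50],[0,0,0],35],[[0,0,-40],[0,0,0],35],[[0,0,-20],[0,0,0],35],[[0,0,0],[0,0,0],35],[[0,0,0],[0,0,0],35]]' 15
python3 st.py .5494 -.3009 .275
python3 - <<'E'
from h import *
o=observe();p=o["eef_pos"];t=np.linspace(0,6.3,60)
n="scene";x0,y0=400,30
im=get_image(n)[:,:,::-1][y0:y0+100,x0:x0+100];im=cv2.convertScaleAbs(cv2.resize(im,None,fx=5.8,fy=5.8,interpolation=cv2.INTER_CUBIC),alpha=1.5)
for r,z in((.0095,0),(.0115,.024),(.021,.026),(.021,.038)):
    uv=((proj(n,np.c_[p[0]+r*np.cos(t),p[1]+r*np.sin(t),0*t+z+p[2]-.0204])-[x0,y0]+.5)*5.8).astype(np.int32)
    cv2.polylines(im,[uv],True,(0,255,255),1)
cv2.imwrite(f"pics/s19.png",im)
E
```

```text
t: 44.28
eef_pos: [0.4652, 0.3129, 0.2742]
orientation: [0.001, 0.995, 0.095, -0.001]
contact_force: [-0.0, -0.5, -0.1]
width: 0.0412
t 44.27 pos [0.4652 0.3129 0.2742] F [-0.  -0.5 -0.1] w 41.2 shift [-33.7 618.7  -0. ] turn [0.07 0.09 0.23]
```

View pics/s19.png

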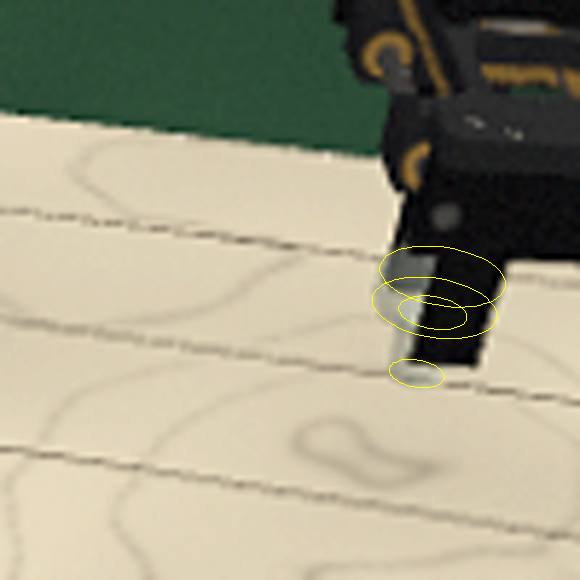

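```bash
python3 -m jog '[[[0,15,0],[0,0,0],35],[[-2,40,0],[0,0,0],35],[[-3,55,0],[0,0,0],35],[[-3,55,0],[0,0,0],35],[[-3,55,0],[0,0,0],35],[[-3,55,0],[0,0,0],35],[[-3,55,0],[0,0,0],35],[[-3,55,0],[0,0,0],35],[[-3,55,0],[0,0,0],35],[[-3,55,0],[0,0,0],35]]'
python3 -m jog '[[[-3,50,0],[0,0,0],35],[[-3,40,0],[0,0,0],35],[[-2,20,0],[0,0,0],35],[[-1,9,0],[0,0,0],35],[[0,3,0],[0,0,0],35],[[0,0,0],[0,0,0],35],[[0,0,0],[0,0,0],35]]'
python3 st.py .5494 -.3009 .275
```

```text
t: 45.58
eef_pos: [0.5331, -0.1801, 0.2746]
orientation: [-0.0, 0.996, 0.095, -0.001]
contact_force: [0.1, -0.7, -0.9]
width: 0.0414
t: 46.45
eef_pos: [0.5486, -0.2974, 0.2756]
orientation: [0.0, 0.995, 0.096, 0.0]
contact_force: [0.4, -0.3, -0.4]
width: 0.0411
t 46.45 pos [ 0.5486 -0.2974  0.2756] F [ 0.4 -0.3 -0.4] w 41.1 shift [0.1 3.6 0.6] turn [ 0.   -0.02  0.34]
```

```bash
python3 -m jog '[[[0,3.5,10],[0,0,0],35],[[0,0,15],[0,0,0],35],[[0,0,10],[0,0,0],35],[[0,0,0],[0,0,0],35],[[0,0,0],[0,0,0],35]]'
python3 st.py .5494 -.3009 .275
python3 - <<'E'
from h import *
for n,x0,y0 in(("scene",155,50),("top",450,180)):
    im=get_image(n)[:,:,::-1][y0:y0+80,x0:x0+80];im=cv2.convertScaleAbs(cv2.resize(im,None,fx=7,fy=7,interpolation=cv2.INTER_CUBIC),alpha=1.5)
    cv2.imwrite(f"pics/{n}20.png",im)
E
```

```text
t: 47.08
eef_pos: [0.5493, -0.3022, 0.2404]
orientation: [0.0, 0.995, 0.095, 0.0]
contact_force: [0.4, -0.6, -0.8]
width: 0.0413
t 47.08 pos [ 0.5493 -0.3022  0.2404] F [ 0.4 -0.6 -0.8] w 41.3 shift [  0.4  -1.3 -34.6] turn [ 0.01 -0.03  0.23]
```

View pics/scene20.png

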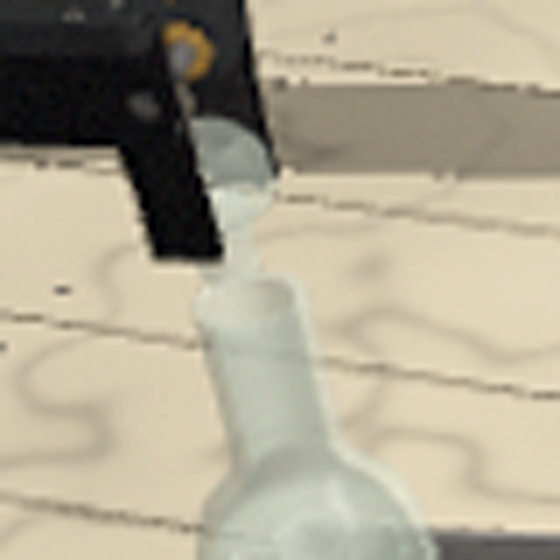

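View pics/top20.png

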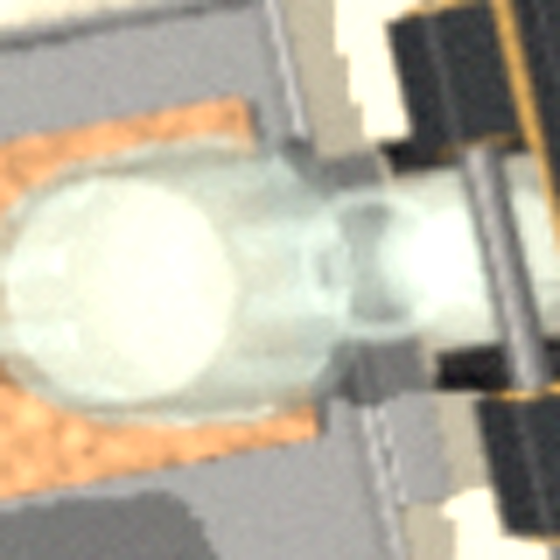

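```bash
python3 -m jog '[[[0,-2.5,3],[0,0,0],35],[[0,0,0],[0,0,0],35],[[0,0,0],[0,0,0],35]]'
python3 st.py .5494 -.3009 .2074
python3 - <<'E'
from h import *
o=observe();p=o["eef_pos"];t=np.linspace(0,6.3,60)
for n,x0,y0 in(("scene",165,65),):
    im=get_image(n)[:,:,::-1][y0:y0+60,x0:x0+60];im=cv2.convertScaleAbs(cv2.resize(im,None,fx=10,fy=10,interpolation=cv2.INTER_CUBIC),alpha=1.2)
    cv2.imwrite(f"pics/{n}21.png",im)
E
```

```text
t: 47.55
eef_pos: [0.5485, -0.2998, 0.2373]
orientation: [0.0, 0.995, 0.095, 0.0]
contact_force: [-1.1, -1.1, -0.5]
width: 0.0413
t 47.55 pos [ 0.5485 -0.2998  0.2373] F [-1.1 -1.1 -0.5] w 41.3 shift [ 0.6  1.3 29.9] turn [ 0.01 -0.01  0.23]
```

View pics/scene21.png

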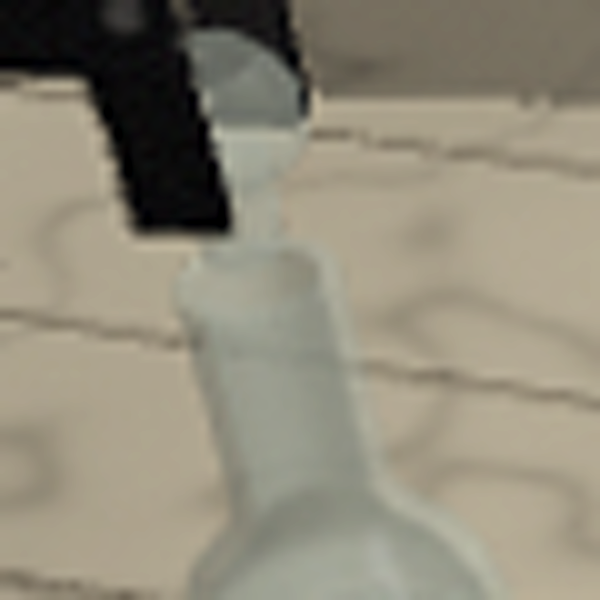

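```bash
python3 -m jog '[[[0.5,-0.7,4],[0,0,0],35],[[0,0,4],[0,0,0],35],[[0,0,4],[0,0,0],35],[[0,0,4],[0,0,0],35],[[0,0,0],[0,0,0],35],[[0,0,0],[0,0,0],35]]'
python3 st.py .5494 -.3009 .2074
python3 - <<'E'
from h import *
for n,x0,y0 in(("scene",165,65),):
    im=get_image(n)[:,:,::-1][y0:y0+60,x0:x0+60];im=cv2.convertScaleAbs(cv2.resize(im,None,fx=10,fy=10,interpolation=cv2.INTER_CUBIC),alpha=1.2)
    cv2.imwrite(f"pics/{n}22.png",im)
E
```

```text
t: 48.35
eef_pos: [0.549, -0.2991, 0.2214]
orientation: [0.0, 0.995, 0.095, 0.0]
contact_force: [-1.0, 0.2, -0.5]
width: 0.0412
t 48.35 pos [ 0.549  -0.2991  0.2214] F [-1.   0.2 -0.5] w 41.2 shift [ 0.1  1.9 14. ] turn [ 0.01 -0.01  0.23]
```

View pics/scene22.png

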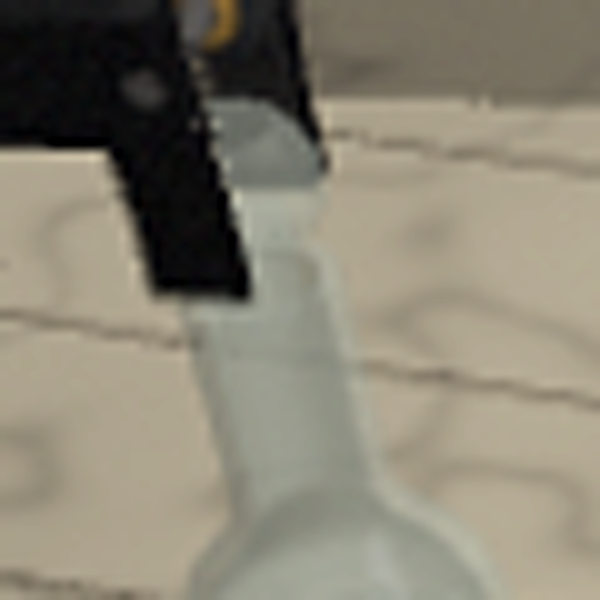

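```bash
python3 -m jog '[[[0,0,4],[0,0,0],35],[[0,0,4],[0,0,0],35],[[0,0,3],[0,0,0],35],[[0,0,1],[0,0,0],35],[[0,0,0],[0,0,0],35],[[0,0,0],[0,0,0],35]]'
python3 st.py .5494 -.3009 .2074
```

```text
t: 49.15
eef_pos: [0.549, -0.299, 0.2094]
orientation: [0.0, 0.995, 0.095, 0.0]
contact_force: [-0.4, 0.0, -0.8]
width: 0.0411
t 49.15 pos [ 0.549  -0.299   0.2094] F [-0.4  0.  -0.8] w 41.1 shift [0.  1.9 2. ] turn [ 0.02 -0.02  0.23]
```

```bash
python3 -m jog '[[[0,0,1],[0,0,0],35],[[0,0,1],[0,0,0],35],[[0,0,0],[0,0,0],35],[[0,0,0],[0,0,0],35]]'
python3 st.py .5494 -.3009 .2074
```

```text
t: 49.65
eef_pos: [0.5489, -0.2991, 0.2076]
orientation: [0.0, 0.995, 0.095, 0.0]
contact_force: [-0.7, 0.8, 1.5]
width: 0.0412
t 49.65 pos [ 0.5489 -0.2991  0.2076] F [-0.7  0.8  1.5] w 41.2 shift [0.1 1.9 0.2] turn [ 0.02 -0.01  0.22]
```

Home on the rim. Release and back off.

```bash
python3 -m jog '[[[0,0,0.3],[0,0,0],35],[[0,0,0],[0,0,0],50],[[0,0,0],[0,0,0],60],[[0,0,0],[0,0,0],80],[[0,0,0],[0,0,0],100],[[0,0,-15],[0,0,0],100],[[0,0,-40],[0,0,0],100],[[0,0,-40],[0,0,0],100],[[-30,-20,0],[0,0,0],100],[[-30,-40,0],[0,0,0],100]]'
python3 -m jog '[[[0,-55,0],[0,0,0],100],[[0,-55,0],[0,0,0],100],[[0,-55,0],[0,0,0],100],[[0,-55,0],[0,0,0],100],[[0,-55,0],[0,0,0],100],[[0,0,0],[0,0,0],100],[[0,0,0],[0,0,0],100]]'
python3 - <<'E'
from h import *
t=np.linspace(0,6.3,60)
ob=[((.5494,-.2995),.011,[(.041,0),(.041,.104),(.019,.138),(.021,.21)]),((.512,-.1045),.011,[(.032,0),(.032,.084)]),((.5305,-.2035),.005,[(.0165,0),(.0165,.058),(.0075,.105)]),((.4558,-.217),.005,[(.0185,0),(.0205,.076)])]
for n,x0,y0 in(("scene",160,70),("top",330,165)):
    full=get_image(n)[:,:,::-1]; cv2.imwrite(f"pics/{n}fin.png",full)
    im=full[y0:y0+150,x0:x0+190];im=cv2.convertScaleAbs(cv2.resize(im,None,fx=4,fy=4,interpolation=cv2.INTER_CUBIC),alpha=1.3)
    for (x,y),b,cs in ob:
        for r,z in cs:
            uv=((proj(n,np.c_[x+r*np.cos(t),y+r*np.sin(t),0*t+z+b])-[x0,y0]+.5)*4).astype(np.int32)
            cv2.polylines(im,[uv],True,(0,255,255),1)
    cv2.imwrite(f"pics/{n}23.png",im)
    for k in("highball","olive_jar"): print(n,k,[(a,b.tolist()) for a,b in spot(n,k)[:1]])
print(observe()["t"])
E
```

```text
t: 50.9
eef_pos: [0.4785, -0.2523, 0.3033]
orientation: [0.001, 0.996, 0.094, 0.001]
contact_force: [-0.4, 1.0, 0.6]
width: 0.087
t: 51.78
eef_pos: [0.4269, 0.0181, 0.3027]
orientation: [0.001, 0.995, 0.095, 0.001]
contact_force: [-0.8, -1.3, 0.1]
width: 0.0869
scene highball [(0.76, [0.6279, 0.1046, 0.0786])]
scene olive_jar [(0.89, [0.7913, -0.0092, 0.0827])]
top highball [(0.59, [0.6085, 0.1071, 0.0586])]
top olive_jar [(0.91, [0.7685, -0.0178, 0.0885])]
52.075
```

View pics/scene23.png

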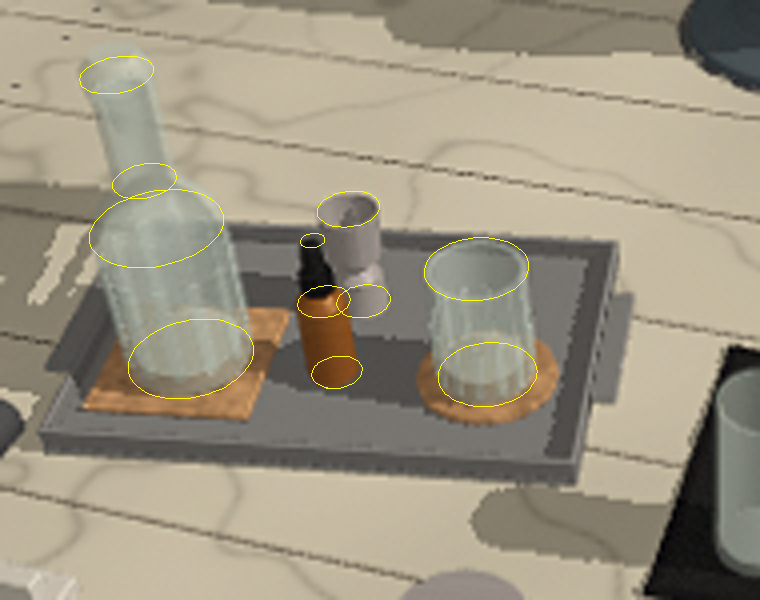

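View pics/top23.png

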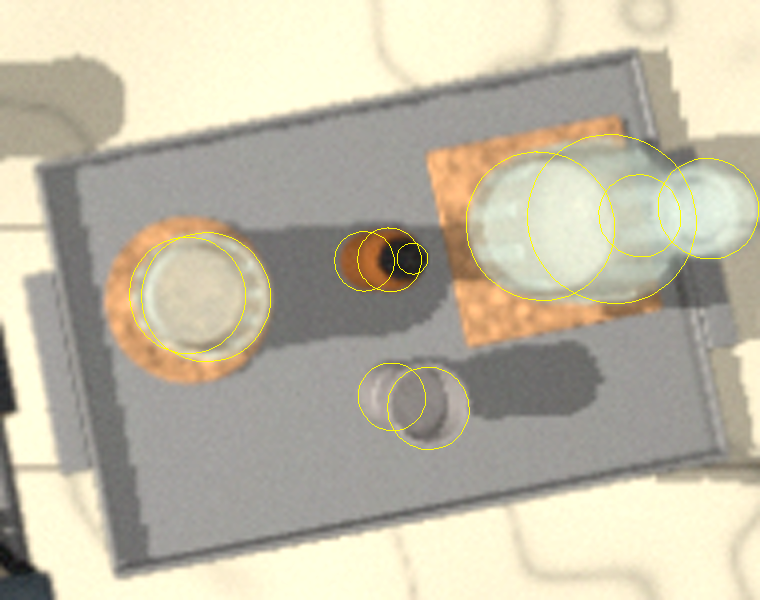

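View pics/scenefin.png

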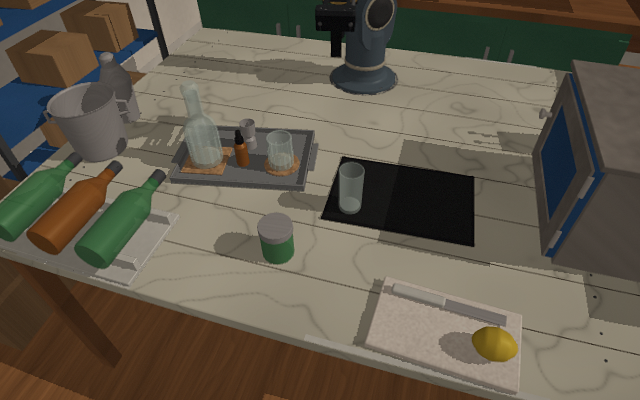

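Run:
```python
from h import *
t=np.linspace(0,6.3,60);out=[]
for n,x0,y0 in(("scene",165,65),("top",480,190)):
    im=cv2.imread(f"pics/{n}fin.png")[y0:y0+50,x0:x0+50];im=cv2.convertScaleAbs(cv2.resize(im,None,fx=8,fy=8,interpolation=cv2.INTER_CUBIC),alpha=1.1)
    for r,z in((.019,.2),(.021,.212),(.0195,.216)):
        uv=((proj(n,np.c_[.5494+r*np.cos(t),-.2995+r*np.sin(t),0*t+z+.011])-[x0,y0]+.5)*8).astype(np.int32)
        cv2.polylines(im,[uv],True,(0,0,255),1)
    out.append(im)
cv2.imwrite("pics/q24.png",np.hstack(out))
```

```text
(no output)
```

View pics/q24.png

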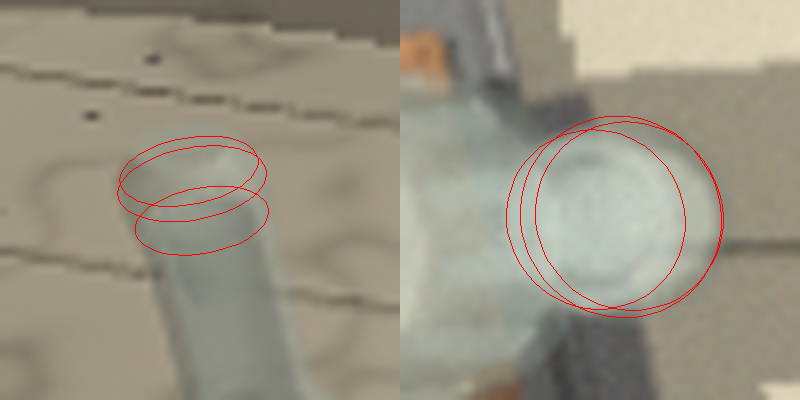

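The stopper's head outline matches the seated model in both views, centred on the neck and level. Everything is upright and the arm is clear.

```bash
python3 -c "
from bench import *
print(sign_off())"
```

```text
the job is handed in; nothing more can be done
None
```

The tray is set and I handed the job in at about 52 s of the 136 s allowed; sign-off gives no verdict. I placed the decanter, jigger, tumbler and dropper bottle in that order, then put the stopper in the decanter. Each was lowered until it touched or within a millimetre of its calculated resting height, and nothing was dropped or tipped.

**Last checks, from both cameras:**
- **Decanter and tumbler:** the decanter is about 5 mm and the tumbler about 3 mm from their mats' centres (limit 14 mm).
- **Dropper bottle and jigger:** both match their intended spots to within a few millimetres. The dropper bottle is midway between the mats, and the jigger is in front at about tray x −52 mm.
- **Stopper:** the outline matches the seated position, level and centred on the neck. Contact came within 1 mm of the calculated home height.
- **Highball glass and olive jar:** detected within about 5 mm of their starting readings, which is within the detector's error.
- **Robot:** it was open and clear of everything.

**Disagreement:** the two cameras differed by about 5 mm in x on the mats. I used the average, so the positions above carry 2–3 mm of uncertainty.

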